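# Find the fuller biscuit tin by feel and box its biscuits

### The job

First take whatever stands in the clear food box out of it and stand it upright on the table. Then find which of the two steel tins holds more biscuits: lift first the left tin and then the right, slowly tilt each about 25 degrees and pause there to feel the weight shift, spilling nothing; pour all the biscuits of the fuller tin into the food box, leave the emptier tin's biscuit in its tin, and have both tins stand level on the table or their mats again. Set the lid squarely on the box with its clips still up, then press all four clips fully down in opposite-corner order (the second diagonally across from the first), without disturbing the salt shaker, the carton and the tape roll.

Things in the scene. Friction and masses are not known exactly. Their poses are not given: they have to be found in the camera images.
- tin_left: opaque steel tin, 154 (own x) x 66 (own y) x 58 mm high, 200 g empty (both alike), closed but for a slot in its +x end; origin under its centre. Take it across the 66 mm at mid-length, fingers 15 to 40 mm above its underside. Inside, biscuits slide from 17 to 22 degrees of tilt, stay behind the sill to 27, run out by 50 to 58, slot down. On a fixed grey mat 3 mm thick; starts on the left (greater y).
- tin_left_slot (a point): lower edge of the slot, at the middle of the +x end of the left tin, 15 mm above its underside (the right tin is the same); the slot is 61 mm wide and 33 mm high. Inside, the floor ramps up 31 degrees over the last 22 mm to this sill.
- tin_right: opaque steel tin, 154 (own x) x 66 (own y) x 58 mm high, 200 g empty (both alike), closed but for a slot in its +x end; origin under its centre. Take it across the 66 mm at mid-length, fingers 15 to 40 mm above its underside. Inside, biscuits slide from 17 to 22 degrees of tilt, stay behind the sill to 27, run out by 50 to 58, slot down. On a fixed grey mat 3 mm thick; starts on the right.
- food_box: clear open food box fixed to the table, 140 (own x) x 105 (own y) x 55 mm high, walls and floor 4 mm thick; origin at the centre of its underside. Its place varies.
- lid: white box lid lying right way up on the table, about 250 g: flange 148 (own x) x 113 (own y) mm, 6 to 12 mm above the origin, over a plug 126 x 91 mm, 6 mm deep, that enters the box's mouth with 3 mm play all round, either way round. Origin at the centre of the plug's underside: 49 mm above the box's underside when seated. Four clips near its corners.
- lid_bar (a point): centre of the lid's grip bar, 33 mm above the lid's origin; the bar is 66 long (lid's x) x 18 wide (lid's y) x 14 mm high: pinch it across the 18 mm, opening less than 60 mm clears the clips
- spice_jar: white spice jar with a white cap, 47 mm across, 98 mm tall, origin under its centre; it may be standing in the food box (None if absent)
- lime_jar: glass jar with a lime-green cap, 53 mm across, 90 mm tall, origin under its centre; it may be standing in the food box (None if absent)
- salt_shaker: bystander: salt shaker, 44 mm across, 90 mm tall, behind the work
- packet: bystander: purple carton, 44 x 73 x 85 mm, behind the work
- tape_roll: bystander: roll of tape lying flat, 93 mm across, 48 mm high, behind the work
- biscuit_1: round hard biscuit, 42 mm across, 14.5 mm thick, edges bevelled, 50 g; origin at the centre of its underside. It starts in one of the two tins, out of sight.
- biscuit_2: round hard biscuit, 42 mm across, 14.5 mm thick, edges bevelled, 50 g; origin at the centre of its underside. It starts in one of the two tins, out of sight (None if absent).
- biscuit_3: round hard biscuit, 42 mm across, 14.5 mm thick, edges bevelled, 50 g; origin at the centre of its underside. It starts in one of the two tins, out of sight (None if absent).
- biscuit_4: round hard biscuit, 42 mm across, 14.5 mm thick, edges bevelled, 50 g; origin at the centre of its underside. It starts in one of the two tins, out of sight.
- clip_a (a joint): clip at the lid's +x +y corner, diagonally opposite clip_c; rad, 0 = pressed down flat, 0.45 to 0.65 = raised as at the start. A stiff hinge (1 N at its end) that stays where left; hinge line along the lid's x, 34 mm out in y, 14.5 mm above the lid's origin; the tab is 26 mm wide, centred 45 mm out in x, reaching 28 mm outward. Press its end straight down, 5 to 8 N, until it stops.
- clip_a_end (a point): top of clip_a's tab, 22 mm out from its hinge: press here. When down, it is 45 mm (x) and 56 mm (y) from the lid's centre and 16.5 mm above the lid's origin; 50 mm out in y is as good.
- clip_b (a joint): clip at the lid's -x +y corner, diagonally opposite clip_d; rad, 0 = pressed down flat, 0.45 to 0.65 = raised as at the start. A stiff hinge (1 N at its end) that stays where left; hinge line along the lid's x, 34 mm out in y, 14.5 mm above the lid's origin; the tab is 26 mm wide, centred 45 mm out in x, reaching 28 mm outward. Press its end straight down, 5 to 8 N, until it stops.
- clip_b_end (a point): top of clip_b's tab, 22 mm out from its hinge: press here. When down, it is 45 mm (x) and 56 mm (y) from the lid's centre and 16.5 mm above the lid's origin; 50 mm out in y is as good.
- clip_c (a joint): clip at the lid's -x -y corner, diagonally opposite clip_a; rad, 0 = pressed down flat, 0.45 to 0.65 = raised as at the start. A stiff hinge (1 N at its end) that stays where left; hinge line along the lid's x, 34 mm out in y, 14.5 mm above the lid's origin; the tab is 26 mm wide, centred 45 mm out in x, reaching 28 mm outward. Press its end straight down, 5 to 8 N, until it stops.
- clip_c_end (a point): top of clip_c's tab, 22 mm out from its hinge: press here. When down, it is 45 mm (x) and 56 mm (y) from the lid's centre and 16.5 mm above the lid's origin; 50 mm out in y is as good.
- clip_d (a joint): clip at the lid's +x -y corner, diagonally opposite clip_b; rad, 0 = pressed down flat, 0.45 to 0.65 = raised as at the start. A stiff hinge (1 N at its end) that stays where left; hinge line along the lid's x, 34 mm out in y, 14.5 mm above the lid's origin; the tab is 26 mm wide, centred 45 mm out in x, reaching 28 mm outward. Press its end straight down, 5 to 8 N, until it stops.
- clip_d_end (a point): top of clip_d's tab, 22 mm out from its hinge: press here. When down, it is 45 mm (x) and 56 mm (y) from the lid's centre and 16.5 mm above the lid's origin; 50 mm out in y is as good.
There are look-alikes about, which are no part of the job. What is shaped like the lime_jar but black is not meant.

How it is judged (in metres and radians):
On the way, in this order (a step that is already met when the one before it is completed fails the run):
1. the jars that stood in the food box stand upright on the table outside it (angle between each of spice_jar, lime_jar's own z axis and vertical below 0.15 rad and height (world z) of each of spice_jar, lime_jar below 0.0035 m and not (x of spice_jar in the frame of food_box between -0.085 and 0.085 m and y of spice_jar in the frame of food_box between -0.07 and 0.07 m and z of spice_jar in the frame of food_box between -0.05 and 0.1 m) and not (x of lime_jar in the frame of food_box between -0.085 and 0.085 m and y of lime_jar in the frame of food_box between -0.07 and 0.07 m and z of lime_jar in the frame of food_box between -0.05 and 0.1 m)), for 0.2 s.
2. the left tin is lifted off the table, tilted 20 to 30 degrees and held still for 0.5 s, nothing poured yet (height (world z) of tin_left above 0.02 m and angle between tin_left's own z axis and vertical between 0.35 and 0.52 rad and angular speed of tin_left below 0.4 rad/s and linear speed of tin_left below 0.1 m/s and not (x of biscuit_1 in the frame of food_box between -0.066 and 0.066 m and y of biscuit_1 in the frame of food_box between -0.049 and 0.049 m and z of biscuit_1 in the frame of food_box between 0 and 0.055 m) and not (x of biscuit_2 in the frame of food_box between -0.066 and 0.066 m and y of biscuit_2 in the frame of food_box between -0.049 and 0.049 m and z of biscuit_2 in the frame of food_box between 0 and 0.055 m) and not (x of biscuit_3 in the frame of food_box between -0.066 and 0.066 m and y of biscuit_3 in the frame of food_box between -0.049 and 0.049 m and z of biscuit_3 in the frame of food_box between 0 and 0.055 m) and not (x of biscuit_4 in the frame of food_box between -0.066 and 0.066 m and y of biscuit_4 in the frame of food_box between -0.049 and 0.049 m and z of biscuit_4 in the frame of food_box between 0 and 0.055 m)), for 0.5 s.
3. the right tin likewise (height (world z) of tin_right above 0.02 m and angle between tin_right's own z axis and vertical between 0.35 and 0.52 rad and angular speed of tin_right below 0.4 rad/s and linear speed of tin_right below 0.1 m/s and not (x of biscuit_1 in the frame of food_box between -0.066 and 0.066 m and y of biscuit_1 in the frame of food_box between -0.049 and 0.049 m and z of biscuit_1 in the frame of food_box between 0 and 0.055 m) and not (x of biscuit_2 in the frame of food_box between -0.066 and 0.066 m and y of biscuit_2 in the frame of food_box between -0.049 and 0.049 m and z of biscuit_2 in the frame of food_box between 0 and 0.055 m) and not (x of biscuit_3 in the frame of food_box between -0.066 and 0.066 m and y of biscuit_3 in the frame of food_box between -0.049 and 0.049 m and z of biscuit_3 in the frame of food_box between 0 and 0.055 m) and not (x of biscuit_4 in the frame of food_box between -0.066 and 0.066 m and y of biscuit_4 in the frame of food_box between -0.049 and 0.049 m and z of biscuit_4 in the frame of food_box between 0 and 0.055 m)), for 0.5 s.
4. all biscuits of the fuller tin lie in the food box (x of biscuit_1 in the frame of food_box between -0.066 and 0.066 m and y of biscuit_1 in the frame of food_box between -0.049 and 0.049 m and z of biscuit_1 in the frame of food_box between 0 and 0.055 m and x of biscuit_2 in the frame of food_box between -0.066 and 0.066 m and y of biscuit_2 in the frame of food_box between -0.049 and 0.049 m and z of biscuit_2 in the frame of food_box between 0 and 0.055 m and x of biscuit_3 in the frame of food_box between -0.066 and 0.066 m and y of biscuit_3 in the frame of food_box between -0.049 and 0.049 m and z of biscuit_3 in the frame of food_box between 0 and 0.055 m), for 0.2 s.
5. the lid is seated on the box with all its clips still up (horizontal distance between lid and food_box below 0.006 m and angle between lid's own z axis and vertical below 0.05 rad and z of lid in the frame of food_box between 0.046 and 0.0525 m and angle between the x axis of lid and the x axis of food_box, either way round below 0.12 rad and value of joint each of clip_a, clip_b, clip_c, clip_d above 0.35 rad), for 0.2 s.
At the end, for the whole second after the job is handed in: Fuller tin's biscuits in the box, the other biscuit in a tin; tins level (0.1 rad) on table or mats; jars upright on the table outside the box; lid seated (6 mm of centre, 3.5 mm of full depth, 0.12 rad square), all clips down (under 0.15 rad) (all of step 1 and all of step 4 and ((x of biscuit_4 in the frame of tin_left between -0.077 and 0.077 m and y of biscuit_4 in the frame of tin_left between -0.033 and 0.033 m and z of biscuit_4 in the frame of tin_left between 0 and 0.055 m) or (x of biscuit_4 in the frame of tin_right between -0.077 and 0.077 m and y of biscuit_4 in the frame of tin_right between -0.033 and 0.033 m and z of biscuit_4 in the frame of tin_right between 0 and 0.055 m)) and height (world z) of each of tin_left, tin_right below 0.008 m and angle between each of tin_left, tin_right's own z axis and vertical below 0.1 rad and linear speed of each of tin_left, tin_right below 0.03 m/s and horizontal distance between lid and food_box below 0.006 m and angle between lid's own z axis and vertical below 0.05 rad and z of lid in the frame of food_box between 0.046 and 0.0525 m and angle between the x axis of lid and the x axis of food_box, either way round below 0.12 rad and value of joint each of clip_a, clip_b, clip_c, clip_d below 0.15 rad); the robot touches nothing.
It fails at once if the biscuit of the emptier tin is poured into the box (x of biscuit_4 in the frame of food_box between -0.066 and 0.066 m and y of biscuit_4 in the frame of food_box between -0.049 and 0.049 m and z of biscuit_4 in the frame of food_box between 0 and 0.055 m).
It fails at once if a bystander (salt shaker, packet, tape roll) is pushed more than 40 mm or knocked over (distance of any of salt_shaker, packet, tape_roll from where it was at the start of the episode above 0.04 m or angle between any of salt_shaker, packet, tape_roll's own z axis and vertical above 0.5 rad).
It fails at once if two neighbouring clips are down while the other two are still up (the second clip must be the one diagonally opposite the first) ((value of joint each of clip_a, clip_b below 0.25 rad and value of joint each of clip_c, clip_d above 0.25 rad) or (value of joint each of clip_b, clip_c below 0.25 rad and value of joint each of clip_a, clip_d above 0.25 rad) or (value of joint each of clip_c, clip_d below 0.25 rad and value of joint each of clip_a, clip_b above 0.25 rad) or (value of joint each of clip_d, clip_a below 0.25 rad and value of joint each of clip_b, clip_c above 0.25 rad)).
Of biscuit_2, biscuit_3 only 1 to 2 are there at a start; the rules pass over those that are not, and their reading is None.
Of spice_jar, lime_jar only 1 to 2 are there at a start; the rules pass over those that are not, and their reading is None.
At some moment in a run one of lid may be knocked a few centimetres aside while the robot is not near it.
It also fails if it takes over 210 s, if anything falls off the work surface, if the arm or the gripper's body presses on something with over 40 N, if the wrist force passes 120 N, or if a joint passes its speed limit or range.

### The arm

A 6-joint arm with a two-finger parallel gripper is mounted at the origin on a cart in front of the work surface, level with it; the furniture and walls round the work are solid. World frame = base frame: x ahead of the robot, y to its left, z up, the work surface at z = 0. Lengths are in m, angles in degrees, forces in N, time in s.
With the tool pointing down it reaches from about 0.375 to 0.9 m from the base axis. Payload 3.1 kg.
Tool frame: the origin (TCP) lies at the very end of the fingers, on their centre line; the grasp point (between the pads) lies 19 mm behind it; z points along the fingers, y is the line along which they close (so a half turn about z gives the same grasp; the last joint's range is limited). The gripper opens to 87 mm and grips with 3 to 60 N. Pads are 19 mm wide; open, the fingers measure 117 mm over their backs; the gripper's body (75 mm by 190 mm) begins 51 mm behind the grasp point.
Start: joints at [-77.091, 30.224, 82.088, -0, 67.689, -10.227], TCP at [0.246, -0.575, 0.223] pointing down, gripper open.
Joint ranges: [-176.69, 176.69], [-43.24, 126.21], [12.49, 139.97], [-82, 262], [0, 151.66], [-163.58, 163.58]. Speed limits (degrees/s): [159.86, 159.86, 180, 180, 180, 180].

### API

Orientations are given as a 3x3 rotation matrix whose columns are the frame's x, y, z axes.
In Python, from rig import * gives the robot as it stands.
- The arm moves only by the tool jog_arm, never from a script. Its arguments are lists of equal length, an entry for each row: "delta_pos": the shift along the world's x, y, z in cm, a list of three; "turn": the turn about the world's z in degrees; "grip": the closure, from 0 (fully open) to 1 (shut). In form: {"delta_pos": [[x, y, z], ...], "turn": [turn, ...], "grip": [grip, ...]}. A call has 1 to 12 rows; each row is the pose to reach, as a shift and turn from the pose commanded when the call began; what a row does not reach only later rows make up. A row lasts 1/8 s, in which the tool goes at most 62.5 mm and 10.7 degrees, less where a joint would pass 70% of its speed; a pose out of reach is approached as far as the arm can. A call with a gripper value outside its range is refused whole. The fingers move at their own pace and stop on an object; the grip force is fixed at half the most. Time passes only in rows, so rows that repeat a pose let the fingers close. It gives the time, the measured TCP pose, the force, the opening and the grip force at its end, in the units of the state.
- read_state(): the state, without advancing time (a new reading comes with each control period).
- capture(name): name is "scene" or "top" or "wrist"; returns a dict with "color" (420x560x3 uint8, blue, green, red), "fovy" (degrees; the focal length in pixels is half the picture's height over the tangent of half this angle, whatever the lens; pixels are square), "cx", "cy" (the principal point, pixels), "camera_from_world" (4x4, takes a point from world to camera coordinates). Camera axes: x right, y up, looking along -z (the intrinsics and any distortion apply to the point x, -y, -z); pixel columns grow to the right and rows downward; lengths in m; the calibration is good to about 2 mm. A picture is of the moment at which its call begins. There is no depth.
- hand_in(): hands the job in; it is judged then, once.
The state is a dict: "time_s": time; "joint_positions": joint angles; "qvel": joint speeds; "tau": joint torques, N m; "position": TCP position; "tcp_rot": TCP orientation; "force": force on the tool from outside, world axes, zero at the start; "moment": the same for the moment, N m; "opening": opening from 0.0 (shut) to 1.0 (fully open); "grasp_force": force on a finger pad.
Only numpy, scipy, OpenCV 4.12 (cv2) and the standard library are available. Lean on these libraries where they do the work, as an engineer would, in place of code of your own. Each camera call takes 0.05 s, during which the arm holds its last target. There are 200 camera calls.

## Working session

There is one attempt and no reset: what is moved stays moved. The work goes in short steps, Python scripts to look and compute and a tool call to move; the robot and the scene stay as the last step left them, time stands still between calls to the robot, and variables do not carry over. Pictures are saved under pics/ and viewed, at most 14 in all, crops included, and the job is handed in when it is done.

Besides the shell and the picture viewer there is one more tool, called after "Emit:" by a JSON object that holds its "name" and its "arguments", one argument or row to a line. jog_arm: Moves the arm, as the interface text tells. Its arguments: {"type":"object","properties":{"delta_pos":{"type":"array"},"turn":{"type":"array"},"grip":{"type":"array"}},"required":["delta_pos","turn","grip"]}

```bash
ls; mkdir -p pics; cat > h.py <<'E'
from rig import *
import numpy as np, cv2
def snap(n,f):
    c=capture(n); cv2.imwrite(f'pics/{f}.png',c['color']); np.savez(f'pics/{f}.npz',**{k:v for k,v in c.items() if k!='color'}); return c
def ray(c,u,v):
    f=210/np.tan(np.radians(float(c['fovy']))/2); M=np.array(c['camera_from_world'])
    d=np.array([(u-c['cx'])/f,-(v-c['cy'])/f,-1.]); R=M[:3,:3]; return -R.T@M[:3,3], R.T@d
def atz(c,u,v,z):
    o,d=ray(c,u,v); return (o+d*(z-o[2])/d[2])[:2]
def proj(c,p):
    f=210/np.tan(np.radians(float(c['fovy']))/2); q=np.array(c['camera_from_world'])@np.r_[p,1]
    return np.array([c['cx']+f*q[0]/-q[2], c['cy']-f*q[1]/-q[2]])
E
python3 - <<'E'
from h import *
for n in ('scene','top'):
    c=snap(n,n+'0'); print(n,{k:(np.round(v,3).tolist() if k!='color' else 0) for k,v in c.items()})
    cv2.imwrite(f'pics/{n}0b.png',cv2.resize(c['color'],(800,600)))
print(read_state())
E
```

```text
pics
scene {'color': 0, 'fovy': 50.01, 'cx': 276.907, 'cy': 211.22, 'camera_from_world': [[0.871, -0.49, 0.021, -0.54], [0.244, 0.469, 0.849, -0.052], [-0.426, -0.735, 0.528, -1.199], [0.0, 0.0, 0.0, 1.0]]}
top {'color': 0, 'fovy': 44.888, 'cx': 279.536, 'cy': 195.391, 'camera_from_world': [[0.029, -0.999, -0.012, -0.254], [0.995, 0.028, 0.094, -0.487], [-0.094, -0.015, 0.995, -1.166], [0.0, 0.0, 0.0, 1.0]]}
{'time_s': 0.1, 'joint_positions': array([-7.70909604e+01,  3.02737805e+01,  8.21482201e+01, -4.28386755e-04,
        6.76910009e+01, -1.02290741e+01]), 'qvel': array([ 0.21230653, -0.03571464, -0.09312994, -0.0179496 , -0.07680306,
        0.09807188]), 'tau': array([ 7.98137876e-05, -4.40986562e+01, -1.77150267e+01,  6.35385630e-02,
        5.33622375e-02, -4.09728989e-05]), 'position': array([ 0.24545057, -0.57406857,  0.22167257]), 'tcp_rot': array([[ 9.19559266e-01,  3.92951087e-01, -4.47350152e-04],
       [ 3.92951191e-01, -9.19557324e-01,  1.92085579e-03],
       [ 3.43438264e-04, -1.94212752e-03, -9.99998055e-01]]), 'force': array([-0.86724466, -0.51657609,  0.75736738]), 'moment': array([-0.00071482,  0.01749757,  0.00019047]), 'grasp_force': 0.0, 'opening': 0.9976050190227066}
```

View pics/scene0b.png

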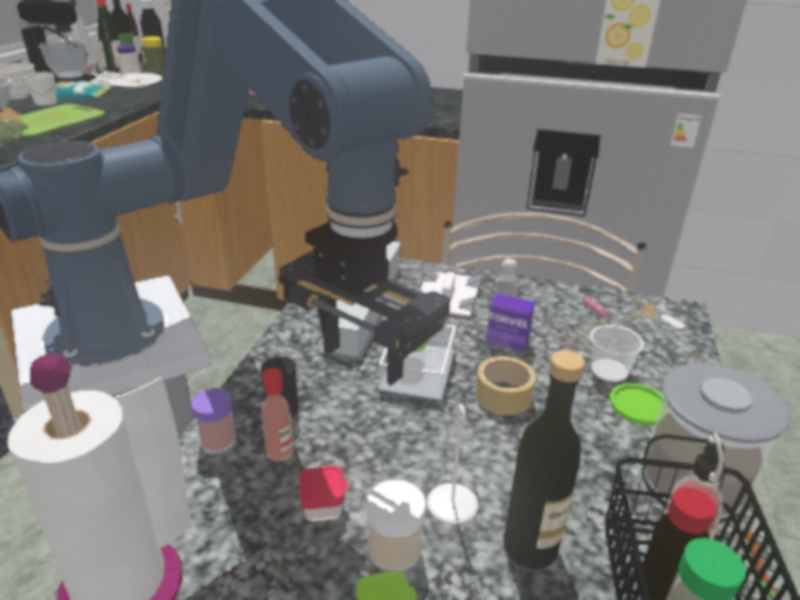

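View pics/top0b.png

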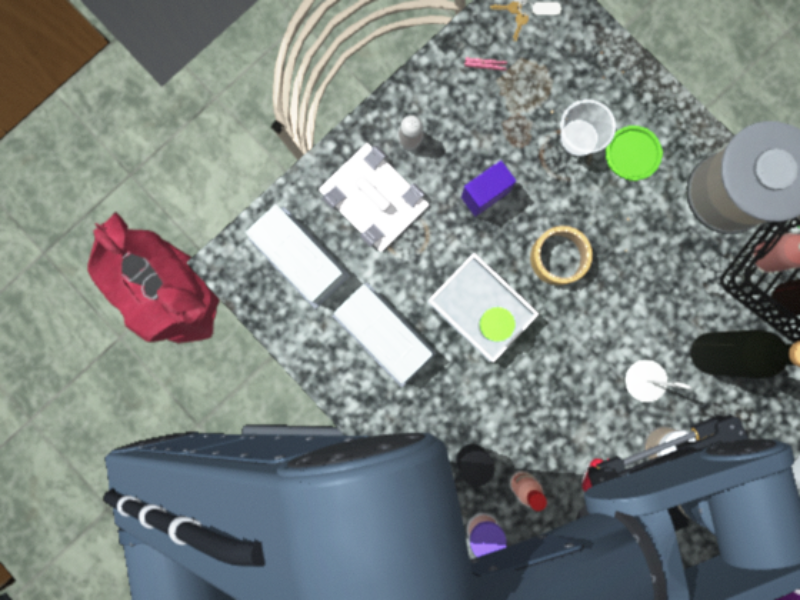

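```bash
python3 - <<'E'
from h import *
a=cv2.imread('pics/top0.png')[80:290,160:440]; cv2.imwrite('pics/crop1.png',cv2.resize(a,(800,600),interpolation=cv2.INTER_CUBIC))
E
```

```text
(no output)
```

View pics/crop1.png

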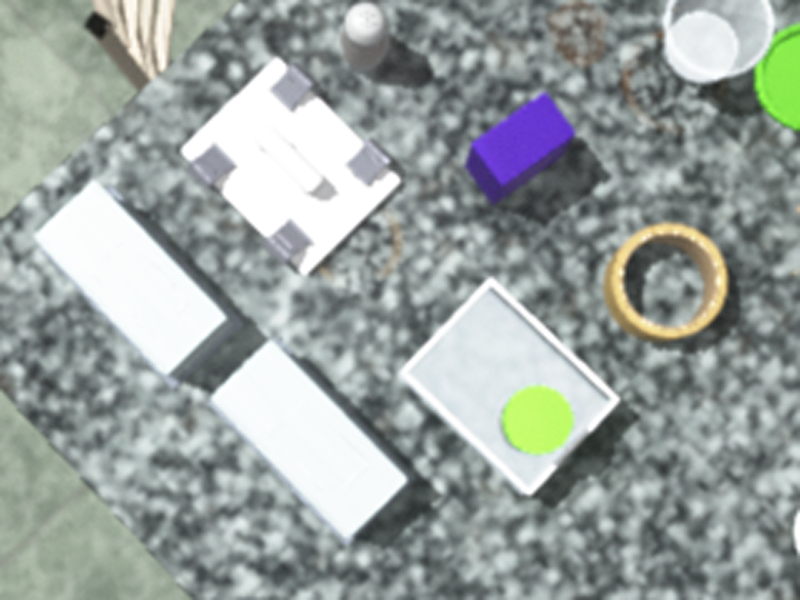

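```bash
cat > m.py <<'E'
from h import *
c=dict(np.load('pics/top0.npz'))
def P(pts,z): return np.array([atz(c,160+u/2.857,80+v/2.857,z) for u,v in pts])
for n,pts,z in (('L',[(97,182),(37,238),(172,373),(229,318)],.061),('R',[(272,342),(212,398),(349,540),(408,482)],.061),('box',[(490,280),(403,373),(529,493),(618,398)],.055),('lid',[(280,58),(182,152),(306,273),(401,180)],.012)):
    p=P(pts,z); e1=(p[3]-p[0]+p[2]-p[1])/2; e2=(p[1]-p[0]+p[2]-p[3])/2
    print(n,p.mean(0).round(4),'len',np.linalg.norm(e1).round(4),np.degrees(np.arctan2(e1[1],e1[0])).round(1),np.linalg.norm(e2).round(4),np.degrees(np.arctan2(e2[1],e2[0])).round(1))
for n,q,z in (('lime',(538,420),.09),('salt',(365,20),.09),('bar',(294,162),.04),('tape',(666,283),.048),('packet',(545,125),.085),('saltbase',(362,60),0)): print(n,P([q],z).round(4))
E
python3 m.py
```

```text
L [ 0.5269 -0.0738] len 0.153 -133.6 0.0639 135.7
R [ 0.4022 -0.218 ] len 0.154 -134.1 0.0645 135.4
box [ 0.4499 -0.3744] len 0.1368 -131.8 0.1023 138.3
lid [ 0.6308 -0.1942] len 0.1453 -133.5 0.1125 136.2
lime [[ 0.4221 -0.3928]]
salt [[ 0.732  -0.2518]]
bar [[ 0.6278 -0.1972]]
tape [[ 0.5359 -0.4982]]
packet [[ 0.653 -0.395]]
saltbase [[ 0.7255 -0.2499]]
```

Emit:
{"name": "jog_arm", "arguments": {
  "delta_pos": [
    [5,5,0],
    [10,10,0],
    [15,15,0],
    [17.7,18.1,0],
    [17.7,18.1,0],
    [17.7,18.1,0]
  ],
  "turn": [8,16,23,23,23,23],
  "grip": [0,0,0,0,0,0]
}}

```text
time_s: 0.85
position: [0.4226, -0.3936, 0.2223]
tcp_rot: [[0.692, 0.722, -0.001], [0.722, -0.692, -0.0], [-0.001, -0.0, -1.0]]
force: [0.6, -0.6, 0.5]
opening: 1.001
grasp_force: 0.0
```

```bash
python3 - <<'E'
from h import *
s=read_state(); print(s['time_s'],s['position'],s['force'],s['joint_positions'].round(1)); print(s['tcp_rot'].round(3))
c=snap('wrist','w1'); cv2.imwrite('pics/w1b.png',cv2.resize(c['color'],(800,600)))
print(c['fovy'],c['cx'],c['cy'],np.round(c['camera_from_world'],3).tolist(),'jar',proj(c,[.4221,-.3928,.094]))
t=dict(np.load('pics/top0.npz'))
for n,q,z in (('black',(475,462),.09),('pinkbottle',(530,490),.1),('glass',(647,380),0),('purple',(487,540),.07)): print(n,atz(t,q[0]*.7,q[1]*.7,z))
E
```

```text
0.85 [ 0.42261959 -0.39364203  0.22234989] [ 0.58057375 -0.64093047  0.513904  ] [-54.   26.6  89.1  -0.   64.4 -10.2]
[[ 0.692  0.722 -0.001]
 [ 0.722 -0.692 -0.   ]
 [-0.001 -0.    -1.   ]]
67.90700783023752 280.96364308285865 206.212099694648 [[0.722, -0.692, -0.0, -0.578], [0.664, 0.693, -0.28, 0.025], [0.194, 0.202, 0.96, -0.393], [0.0, 0.0, 0.0, 1.0]] jar [279.81595473 199.36245418]
black [ 0.21454014 -0.36234753]
pinkbottle [ 0.17787607 -0.44359565]
glass [ 0.34139999 -0.64927731]
purple [ 0.09624262 -0.38465368]
```

View pics/w1b.png

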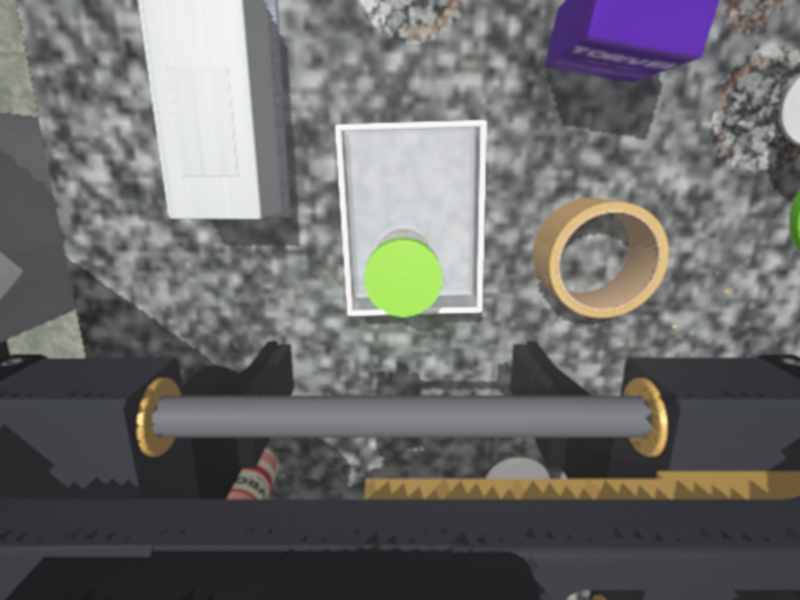

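Emit:
{"name": "jog_arm", "arguments": {
  "delta_pos": [
    [0.2,0.2,-5],
    [0.2,0.2,-10],
    [0.2,0.2,-15.6],
    [0.2,0.2,-15.6],
    [0.2,0.2,-15.6],
    [0.2,0.2,-15.6],
    [0.2,0.2,-15.6],
    [0.2,0.2,-15.6],
    [0.2,0.2,-12],
    [0.2,0.2,-8],
    [0.2,0.2,-6.5]
  ],
  "turn": [0,0,0,0,0,0,0,0,0,0,0],
  "grip": [0,0,0,0,1,1,1,1,1,1,1]
}}

```text
time_s: 2.28
position: [0.4255, -0.3926, 0.1599]
tcp_rot: [[0.693, 0.721, 0.003], [0.721, -0.693, -0.004], [-0.001, 0.004, -1.0]]
force: [0.9, -0.5, -1.2]
opening: 0.589
grasp_force: 30.0
```

Emit:
{"name": "jog_arm", "arguments": {
  "delta_pos": [
    [0,-4,0],
    [-0.3,-9,0],
    [-0.6,-14,0],
    [-0.6,-18.2,0],
    [-0.6,-18.2,0],
    [-0.6,-18.2,-5],
    [-0.6,-18.2,-8],
    [-0.6,-18.2,-9.3],
    [-0.6,-18.2,-9.4],
    [-0.6,-18.2,-9.4]
  ],
  "turn": [0,0,0,0,0,0,0,0,0,0],
  "grip": [1,1,1,1,1,1,1,1,1,1]
}}

```text
time_s: 3.52
position: [0.4191, -0.5726, 0.0678]
tcp_rot: [[0.692, 0.722, 0.0], [0.722, -0.692, -0.0], [-0.0, 0.0, -1.0]]
force: [-1.5, 5.3, 16.9]
opening: 0.59
grasp_force: 30.1
```

Emit:
{"name": "jog_arm", "arguments": {
  "delta_pos": [
    [0,0,0.4],
    [0,0,0.4],
    [0,0,5],
    [0,0,10],
    [0,0,16],
    [2,6,18],
    [4,12,18],
    [6,18,18],
    [8,24,18],
    [10,30,18],
    [12,36,18],
    [14,42,18]
  ],
  "turn": [0,0,0,0,0,0,0,0,0,0,0,0],
  "grip": [0,0,0,0,0,0,0,0,0,0,0,0]
}}

```text
time_s: 5.03
position: [0.5561, -0.1592, 0.2429]
tcp_rot: [[0.693, 0.721, -0.001], [0.721, -0.693, 0.001], [-0.0, -0.001, -1.0]]
force: [1.6, -0.5, 1.0]
opening: 0.999
grasp_force: 0.0
```

Emit:
{"name": "jog_arm", "arguments": {
  "delta_pos": [
    [2,6,0],
    [4,12,0],
    [4.5,17,0],
    [4.5,17,0]
  ],
  "turn": [0,0,0,0],
  "grip": [0,0,0,0]
}}

```text
time_s: 5.52
position: [0.6004, 0.0128, 0.2426]
tcp_rot: [[0.689, 0.725, -0.002], [0.725, -0.689, 0.001], [-0.0, -0.002, -1.0]]
force: [0.2, -0.4, 0.1]
opening: 1.001
grasp_force: 0.0
```

```bash
python3 - <<'E'
from h import *
s=read_state(); print(s['time_s'],s['position'],s['force'],s['joint_positions'].round(1))
c=snap('wrist','w2'); d=snap('scene','s2')
p=proj(d,[.44,-.25,.05]).astype(int); print(p)
a=d['color'][max(0,p[1]-75):p[1]+75,max(0,p[0]-100):p[0]+100]; 
cv2.imwrite('pics/c2.png',np.hstack([cv2.resize(a,(400,300),interpolation=cv2.INTER_CUBIC),cv2.resize(c['color'],(400,300))]))
E
```

```text
5.525 [0.60038126 0.0128283  0.24264575] [ 0.15297128 -0.44378706  0.1089568 ] [-9.5 27.1 84.4  0.1 68.7 34. ]
[264 218]
```

View pics/c2.png

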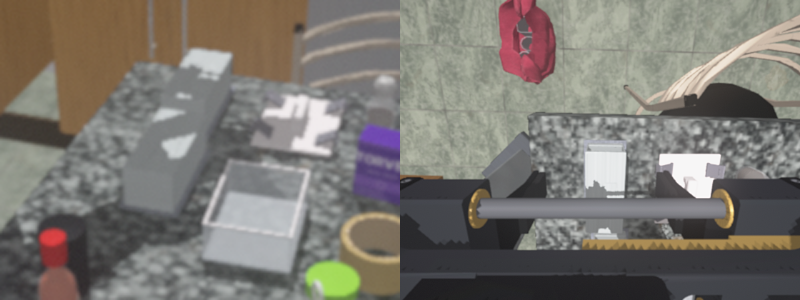

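```bash
python3 - <<'E'
import cv2,numpy as np
w=cv2.imread('pics/w2.png'); s=cv2.imread('pics/s2.png')
p=[264,218]
a=s[145:255,215:300]; b=w[170:310,240:360]
cv2.imwrite('pics/c3.png',np.hstack([cv2.resize(a,(400,518),interpolation=cv2.INTER_CUBIC),cv2.resize(b,(400,518),interpolation=cv2.INTER_CUBIC)]))
E
```

```text
(no output)
```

View pics/c3.png

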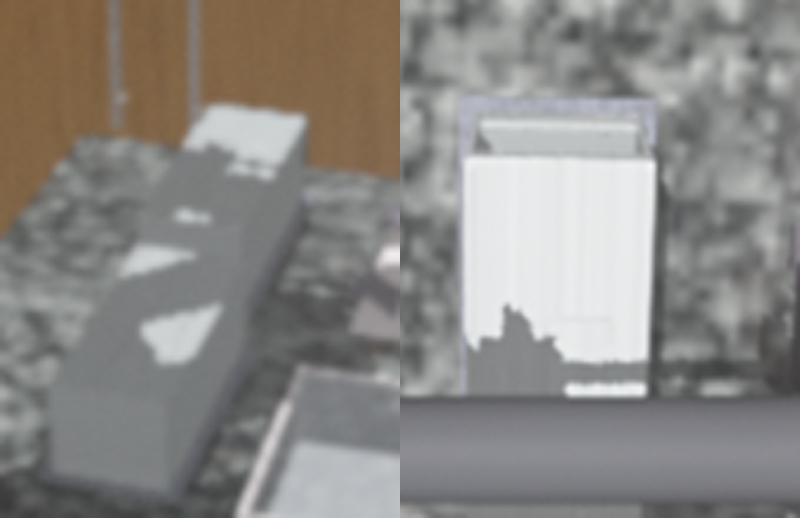

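Emit:
{"name": "jog_arm", "arguments": {
  "delta_pos": [
    [-4,-4.5,0],
    [-7.4,-8.7,0],
    [-7.4,-8.7,-5],
    [-7.4,-8.7,-10],
    [-7.4,-8.7,-15],
    [-7.4,-8.7,-19],
    [-7.4,-8.7,-22.2],
    [-7.4,-8.7,-22.2],
    [-7.4,-8.7,-22.2]
  ],
  "turn": [0,0,0,0,0,0,0,0,0],
  "grip": [0,0,0,0,0,0,0,0,0]
}}

```text
time_s: 6.75
position: [0.5275, -0.0796, 0.0223]
tcp_rot: [[0.694, 0.72, 0.001], [0.72, -0.694, -0.001], [0.0, 0.001, -1.0]]
force: [0.2, 0.2, 1.3]
opening: 0.997
grasp_force: 0.0
```

Emit:
{"name": "jog_arm", "arguments": {
  "delta_pos": [
    [0,0,0],
    [0,0,0],
    [0,0,0],
    [0,0,0],
    [0,0,2],
    [0,0,5],
    [0,0,8],
    [0,0,10],
    [0,0,10],
    [0,0,10],
    [0,0,10]
  ],
  "turn": [0,0,0,0,0,0,0,0,0,0,0],
  "grip": [1,1,1,1,1,1,1,1,1,1,1]
}}

```text
time_s: 8.12
position: [0.5262, -0.0781, 0.1203]
tcp_rot: [[0.693, 0.721, -0.002], [0.721, -0.693, 0.001], [-0.001, -0.002, -1.0]]
force: [0.5, -0.1, -2.9]
opening: 0.753
grasp_force: 30.0
```

```bash
python3 - <<'E'
from h import *
s=read_state(); print(s['time_s'],s['position'],s['force'],s['moment'],s['opening']*87)
E
```

```text
8.125 [ 0.52619185 -0.07813095  0.12032484] [ 0.45876689 -0.14350314 -2.88465991] [-0.03188817 -0.00872669 -0.00545843] 65.49983340898763
```

Emit:
{"name": "jog_arm", "arguments": {
  "delta_pos": [
    [-2,-5,0],
    [-4,-10,0],
    [-6,-15,0],
    [-8.2,-20,0],
    [-10.3,-25,0],
    [-12.4,-30,0],
    [-14.4,-35,0],
    [-16.2,-39.2,0],
    [-16.2,-39.2,-2],
    [-16.2,-39.2,-3.5],
    [-16.2,-39.2,-3.5]
  ],
  "turn": [0,0.5,1,1.5,2,2,2,2,2,2,2],
  "grip": [1,1,1,1,1,1,1,1,1,1,1]
}}

```text
time_s: 9.5
position: [0.3643, -0.4681, 0.0843]
tcp_rot: [[0.667, 0.745, -0.003], [0.745, -0.667, 0.005], [0.002, -0.005, -1.0]]
force: [0.2, 0.3, -3.1]
opening: 0.755
grasp_force: 30.0
```

```bash
cat > wt.py <<'E'
from h import *
F=[];M=[]
for i in range(8):
    c=capture('wrist'); s=read_state(); F.append(s['force']); M.append(s['moment'])
print(s['time_s'],s['position'].round(4),'F',np.mean(F,0).round(2),np.std(F,0).round(2),'M',np.mean(M,0).round(3),np.std(M,0).round(3))
E
python3 wt.py; python3 - <<'E'
from h import *
c=snap('scene','s3'); p=proj(c,[.39,-.45,.08]).astype(int); print(p)
a=c['color'][p[1]-90:p[1]+90,p[0]-120:p[0]+120]; cv2.imwrite('pics/c4.png',cv2.resize(a,(800,600),interpolation=cv2.INTER_CUBIC))
E
```

```text
9.9 [ 0.3654 -0.4705  0.0872] F [ 0.1  -0.19 -2.98] [0.32 0.45 0.53] M [-0.007 -0.043  0.002] [0.036 0.021 0.012]
[286 256]
```

View pics/c4.png

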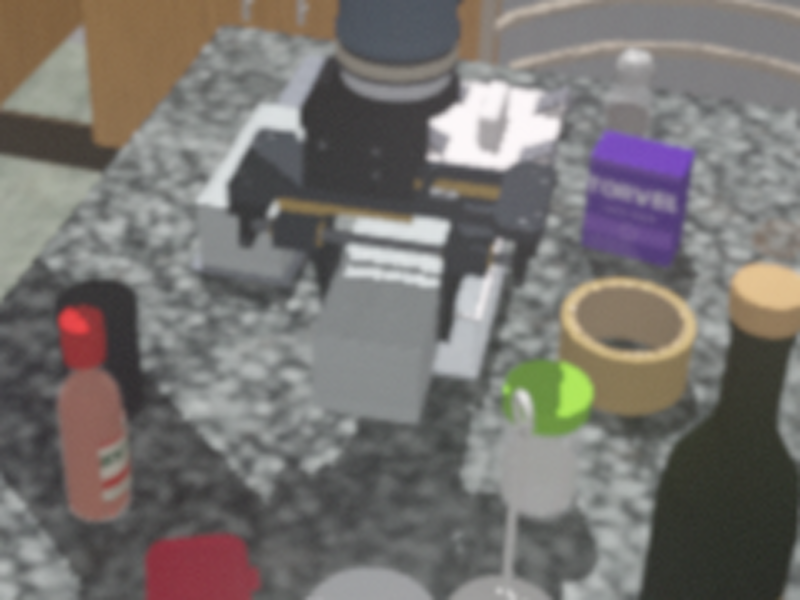

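Emit:
{"name": "jog_arm", "arguments": {
  "delta_pos": [
    [0,0,-0.7],
    [0,0,-1.2],
    [0,0,-1.6],
    [0,0,-2],
    [0,0,-2.4],
    [0,0,-2.8],
    [0,0,-3.1],
    [0,0,-3.4],
    [0,0,-3.4],
    [0,0,-3.4]
  ],
  "turn": [0,0,0,0,0,0,0,0,0,0],
  "grip": [1,1,1,1,1,1,1,1,1,1]
}}

```text
time_s: 11.2
position: [0.3635, -0.474, 0.054]
tcp_rot: [[0.666, 0.746, -0.002], [0.746, -0.666, -0.006], [-0.006, 0.003, -1.0]]
force: [-8.2, -5.2, 4.6]
opening: 0.755
grasp_force: 30.0
```

```bash
python3 - <<'E'
from h import *
s=read_state(); print(s['time_s'],s['position'],s['force'],s['moment'],s['opening']*87)
c=snap('scene','s4'); p=proj(c,[.39,-.45,.08]).astype(int); print(p)
a=c['color'][p[1]-90:p[1]+90,p[0]-120:p[0]+120]; cv2.imwrite('pics/c5.png',cv2.resize(a,(800,600),interpolation=cv2.INTER_CUBIC))
E
```

```text
11.2 [ 0.36345765 -0.47400493  0.05402798] [-8.20269505 -5.22898577  4.6039096 ] [-0.60170814  1.09120455  0.15920294] 65.70543093654969
[286 256]
```

View pics/c5.png

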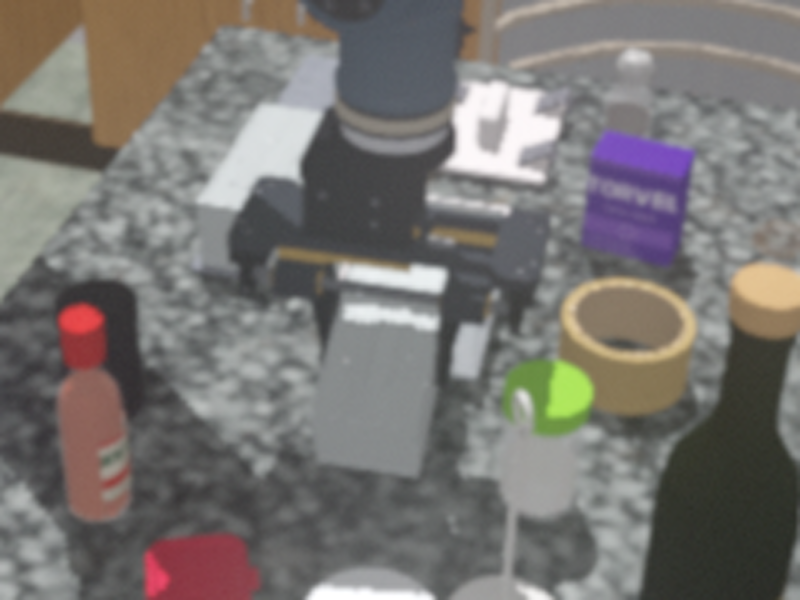

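Emit:
{"name": "jog_arm", "arguments": {
  "delta_pos": [
    [0,0,-0.3],
    [0,0,-0.5],
    [0,0,-0.6],
    [0,0,-0.6]
  ],
  "turn": [0,0,0,0],
  "grip": [1,1,1,1]
}}

```text
time_s: 11.75
position: [0.3633, -0.4743, 0.0482]
tcp_rot: [[0.666, 0.746, -0.002], [0.746, -0.666, -0.006], [-0.006, 0.003, -1.0]]
force: [-9.4, -6.2, 6.4]
opening: 0.754
grasp_force: 30.0
```

Emit:
{"name": "jog_arm", "arguments": {
  "delta_pos": [
    [0,0,1.5],
    [0,0,3],
    [-1,-1,4],
    [-1,-1,4],
    [-1,-1,4],
    [-1,-1,4],
    [-1,-1,4],
    [-1,-1,4],
    [-1,-1,4],
    [-1,-1,4]
  ],
  "turn": [0,0,0,0,0,0,0,0,0,0],
  "grip": [1,1,1,1,1,1,1,1,1,1]
}}

```text
time_s: 13.0
position: [0.3551, -0.4804, 0.0865]
tcp_rot: [[0.667, 0.745, -0.0], [0.745, -0.667, 0.0], [0.0, -0.0, -1.0]]
force: [-0.3, -0.6, -2.8]
opening: 0.757
grasp_force: 30.0
```

```bash
python3 wt.py; python3 - <<'E'
from h import *
s=read_state(); c=snap('scene','s5'); p=proj(c,[.34,-.5,.06]).astype(int); print(p-[60,45])
a=c['color'][p[1]-45:p[1]+45,p[0]-60:p[0]+60]; cv2.imwrite('pics/c6.png',cv2.resize(a,(800,600),interpolation=cv2.INTER_CUBIC))
G=s['position']+[0,0,.019]; u=np.array([.667,.745,0]); v=np.array([-.745,.667,0]); z=np.array([0,0,1.])
for th in (0,18,20,22,24,26,28):
    t=np.radians(th); X=np.cos(t)*u+np.sin(t)*z; Z=-np.sin(t)*u+np.cos(t)*z
    print(th,[((proj(c,G-.073*X+w*v+h*Z)-(p-[60,45]))*6.667).round(0).tolist() for w in(-.033,.033) for h in(-.038,.020)])
E
```

```text
13.4 [ 0.355  -0.4804  0.0866] F [ 0.23  0.07 -2.96] [0.35 0.58 0.56] M [-0.012 -0.036 -0.006] [0.01  0.023 0.024]
[218 238]
0 [[469.0, 407.0], [476.0, 257.0], [255.0, 371.0], [254.0, 221.0]]
18 [[477.0, 424.0], [471.0, 325.0], [268.0, 388.0], [252.0, 289.0]]
20 [[478.0, 424.0], [471.0, 331.0], [269.0, 389.0], [252.0, 296.0]]
22 [[479.0, 424.0], [471.0, 338.0], [271.0, 389.0], [252.0, 302.0]]
24 [[480.0, 423.0], [471.0, 344.0], [273.0, 388.0], [253.0, 308.0]]
26 [[481.0, 423.0], [471.0, 349.0], [275.0, 388.0], [253.0, 313.0]]
28 [[482.0, 421.0], [471.0, 355.0], [276.0, 387.0], [254.0, 319.0]]
```

View pics/c6.png

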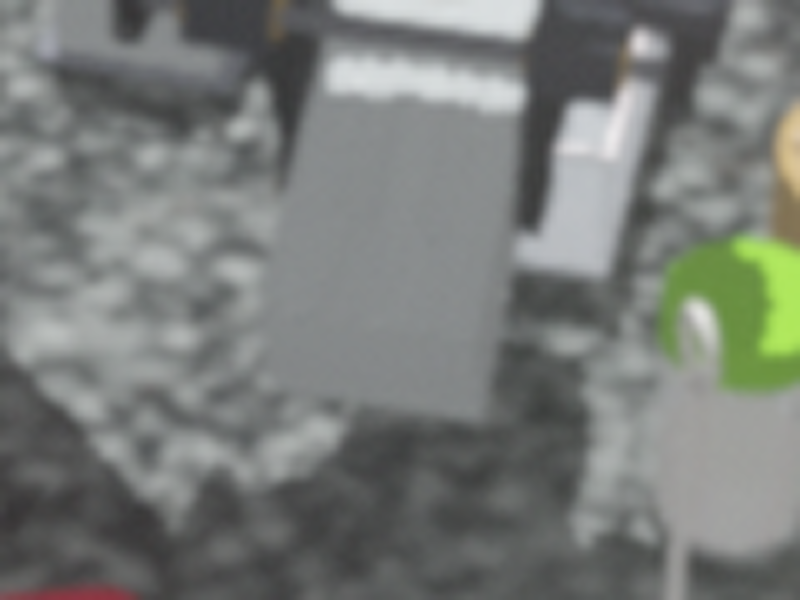

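```bash
python3 - <<'E'
from h import *
im=cv2.imread('pics/s5.png').astype(float).mean(2)
# follow direction of the edge: slope ~ (36/218)
for x0 in (265,):
    prof=[]
    for y in np.arange(280,304,1.):
        xs=np.arange(261,289); ys=y+(xs-275)*0.165
        prof.append(round(float(cv2.remap(im.astype(np.float32),xs[None].astype(np.float32),ys[None].astype(np.float32),1).mean()),1))
    print(list(zip(np.arange(280,304),prof)))
E
```

```text
[(np.int64(280), 139.0), (np.int64(281), 139.0), (np.int64(282), 138.9), (np.int64(283), 138.7), (np.int64(284), 138.8), (np.int64(285), 138.7), (np.int64(286), 138.2), (np.int64(287), 136.6), (np.int64(288), 135.9), (np.int64(289), 135.9), (np.int64(290), 135.7), (np.int64(291), 135.6), (np.int64(292), 135.2), (np.int64(293), 134.9), (np.int64(294), 134.6), (np.int64(295), 134.4), (np.int64(296), 134.5), (np.int64(297), 133.8), (np.int64(298), 127.1), (np.int64(299), 113.7), (np.int64(300), 104.1), (np.int64(301), 101.0), (np.int64(302), 101.7), (np.int64(303), 103.1)]
```

Emit:
{"name": "jog_arm", "arguments": {
  "delta_pos": [
    [0,0,3],
    [0,0,5],
    [2.2,5,5],
    [4.4,10,5],
    [6.6,15,5],
    [8.6,20,5],
    [10.6,25,5],
    [12.6,30,5],
    [14.4,35,5],
    [16,38.8,5],
    [16,38.8,3],
    [16,38.8,1]
  ],
  "turn": [0,0,0,0,-0.5,-1,-1.5,-2,-2,-2,-2,-2],
  "grip": [1,1,1,1,1,1,1,1,1,1,1,1]
}}

```text
time_s: 14.95
position: [0.5157, -0.0916, 0.0966]
tcp_rot: [[0.691, 0.722, 0.002], [0.722, -0.691, -0.001], [0.001, 0.002, -1.0]]
force: [-0.1, 0.0, -3.6]
opening: 0.75
grasp_force: 30.0
```

Emit:
{"name": "jog_arm", "arguments": {
  "delta_pos": [
    [0,0,-2],
    [0,0,-3.5],
    [0,0,-4.5],
    [0.3,0.3,-5],
    [0.5,0.5,-5.5],
    [0.7,0.8,-6],
    [0.9,1,-6.5],
    [1.1,1.2,-7],
    [1.2,1.3,-7.4],
    [1.2,1.3,-7.4]
  ],
  "turn": [0,0,0,0,0,0,0,0,0,0],
  "grip": [1,1,1,1,1,1,1,1,1,1]
}}

```text
time_s: 16.2
position: [0.5298, -0.0789, 0.0243]
tcp_rot: [[0.693, 0.72, 0.006], [0.72, -0.693, -0.001], [0.004, 0.005, -1.0]]
force: [1.7, 4.9, 5.0]
opening: 0.754
grasp_force: 30.0
```

Emit:
{"name": "jog_arm", "arguments": {
  "delta_pos": [
    [0,0,0],
    [0,0,0],
    [0,0,0],
    [0,0,5],
    [0,0,10],
    [0,0,13],
    [-3,-3,13],
    [-6.5,-7,13],
    [-10,-11,13],
    [-12.8,-13.9,13],
    [-12.8,-13.9,13]
  ],
  "turn": [0,0,0,0,0,0,0,0,0,0,0],
  "grip": [0,0,0,0,0,0,0,0,0,0,0]
}}

```text
time_s: 17.58
position: [0.3974, -0.2201, 0.1525]
tcp_rot: [[0.696, 0.718, -0.001], [0.718, -0.696, 0.0], [-0.0, -0.001, -1.0]]
force: [-0.2, 0.6, -0.7]
opening: 0.997
grasp_force: 0.0
```

```bash
python3 wt.py; python3 - <<'E'
from h import *
c=snap('top','t2'); w=snap('wrist','w3')
p=proj(c,[.48,-.15,.05]).astype(int); print(p)
a=c['color'][p[1]-75:p[1]+75,p[0]-100:p[0]+100]
cv2.imwrite('pics/c7.png',np.hstack([cv2.resize(a,(400,300),interpolation=cv2.INTER_CUBIC),cv2.resize(w['color'],(400,300))]))
E
```

```text
17.975 [ 0.3996 -0.2177  0.1525] F [0.3  0.21 0.04] [0.19 0.44 0.43] M [-0.008 -0.045 -0.022] [0.026 0.027 0.03 ]
[239 199]
```

View pics/c7.png

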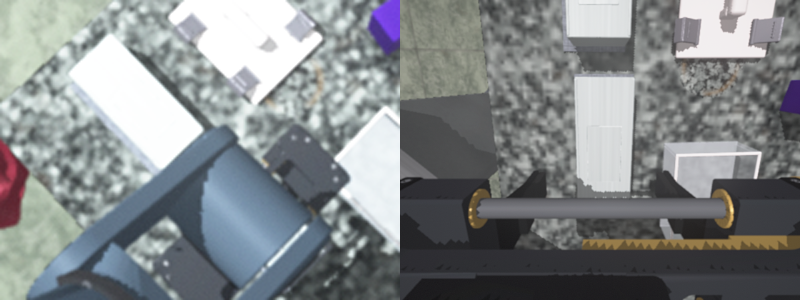

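Emit:
{"name": "jog_arm", "arguments": {
  "delta_pos": [
    [0.2,0,-5],
    [0.2,0,-9],
    [0.2,0,-12],
    [0.2,0,-13.1],
    [0.2,0,-13.1],
    [0.2,0,-13.1],
    [0.2,0,-13.1],
    [0.2,0,-13.1],
    [0.2,0,-13.1],
    [0.2,0,-13.1]
  ],
  "turn": [0,0,0,0,0,0,0,0,0,0],
  "grip": [0,0,0,0,0,0,1,1,1,1]
}}

```text
time_s: 19.32
position: [0.4018, -0.2191, 0.0221]
tcp_rot: [[0.693, 0.721, 0.002], [0.721, -0.693, -0.002], [0.0, 0.002, -1.0]]
force: [0.5, 0.0, 5.8]
opening: 0.759
grasp_force: 30.0
```

Emit:
{"name": "jog_arm", "arguments": {
  "delta_pos": [
    [0,0,3],
    [0,0,6],
    [0,0,9],
    [-0.4,-3,10],
    [-0.8,-7,10],
    [-1.2,-12,10],
    [-2,-17,10],
    [-3,-22,10],
    [-3.6,-25.3,10],
    [-3.6,-25.3,8],
    [-3.6,-25.3,6.5],
    [-3.6,-25.3,6.5]
  ],
  "turn": [0,0,0,0,0.5,1,1.5,2,2,2,2,2],
  "grip": [1,1,1,1,1,1,1,1,1,1,1,1]
}}

```text
time_s: 20.82
position: [0.3641, -0.469, 0.0844]
tcp_rot: [[0.667, 0.745, -0.003], [0.745, -0.667, 0.005], [0.002, -0.006, -1.0]]
force: [-0.2, -0.9, -2.6]
opening: 0.756
grasp_force: 30.0
```

```bash
python3 wt.py
```

```text
21.225 [ 0.3653 -0.4715  0.0872] F [-0.15 -0.31 -2.4 ] [0.59 0.47 0.33] M [-0.006 -0.044  0.014] [0.027 0.027 0.03 ]
```

Emit:
{"name": "jog_arm", "arguments": {
  "delta_pos": [
    [0,0,-0.7],
    [0,0,-1.2],
    [0,0,-1.6],
    [0,0,-2],
    [0,0,-2.4],
    [0,0,-2.8],
    [0,0,-3.1],
    [0,0,-3.4],
    [0,0,-3.7],
    [0,0,-3.9],
    [0,0,-3.9]
  ],
  "turn": [0,0,0,0,0,0,0,0,0,0,0],
  "grip": [1,1,1,1,1,1,1,1,1,1,1]
}}

```text
time_s: 22.6
position: [0.3631, -0.4753, 0.0491]
tcp_rot: [[0.666, 0.746, -0.002], [0.746, -0.666, -0.006], [-0.006, 0.003, -1.0]]
force: [-9.4, -5.7, 5.4]
opening: 0.753
grasp_force: 30.0
```

Emit:
{"name": "jog_arm", "arguments": {
  "delta_pos": [
    [0,0,1.5],
    [0,0,3],
    [-1,-1,4],
    [-1,-1,4],
    [-1,-1,4],
    [-1,-1,4],
    [-1,-1,4],
    [-1,-1,4],
    [-1,-1,4],
    [-1,-1,4]
  ],
  "turn": [0,0,0,0,0,0,0,0,0,0],
  "grip": [1,1,1,1,1,1,1,1,1,1]
}}

```text
time_s: 23.85
position: [0.355, -0.4814, 0.0875]
tcp_rot: [[0.667, 0.745, -0.0], [0.745, -0.667, 0.0], [0.0, -0.0, -1.0]]
force: [0.7, -0.3, -2.2]
opening: 0.757
grasp_force: 30.0
```

```bash
python3 wt.py; python3 - <<'E'
from h import *
s=read_state(); c=snap('scene','s6'); im=c['color'].astype(np.float32).mean(2)
prof=[]
for y in np.arange(280,304,1.):
    xs=np.arange(261,289); ys=y+(xs-275)*0.165
    prof.append(round(float(cv2.remap(im,xs[None].astype(np.float32),ys[None].astype(np.float32),1).mean()),1))
print(prof)
E
```

```text
24.25 [ 0.355  -0.4814  0.0876] F [-0.05 -0.04 -2.8 ] [0.46 0.34 0.34] M [-0.009 -0.051 -0.014] [0.036 0.017 0.029]
[138.8, 138.8, 138.6, 138.6, 138.5, 138.3, 138.2, 137.9, 136.6, 136.0, 135.8, 135.8, 135.6, 135.4, 135.2, 134.9, 134.6, 134.9, 134.6, 130.4, 118.0, 105.1, 102.0, 104.1]
```

```bash
sed -i 's/range(8)/range(int(__import__("sys").argv[1]))/' wt.py; python3 wt.py 30
```

```text
25.8 [ 0.355  -0.4814  0.0876] F [-0.09  0.07 -2.48] [0.41 0.4  0.58] M [-0.007 -0.042  0.011] [0.029 0.023 0.029]
```

Emit:
{"name": "jog_arm", "arguments": {
  "delta_pos": [
    [0,0,3],
    [0,0,5],
    [0.7,5,5],
    [1.4,10,5],
    [2.1,15,5],
    [2.8,20,5],
    [3.4,24.9,5],
    [3.4,24.9,5],
    [3.4,24.9,3],
    [3.4,24.9,1]
  ],
  "turn": [0,0,0,-0.5,-1,-1.5,-2,-2,-2,-2],
  "grip": [1,1,1,1,1,1,1,1,1,1]
}}

```text
time_s: 27.05
position: [0.3901, -0.2339, 0.0977]
tcp_rot: [[0.693, 0.721, 0.002], [0.721, -0.693, -0.003], [-0.0, 0.004, -1.0]]
force: [0.9, -0.2, -3.3]
opening: 0.758
grasp_force: 30.0
```

Emit:
{"name": "jog_arm", "arguments": {
  "delta_pos": [
    [0,0,-2],
    [0,0,-3.5],
    [0,0,-4.5],
    [0.3,0.3,-5],
    [0.5,0.5,-5.5],
    [0.7,0.8,-6],
    [0.9,1,-6.5],
    [1.1,1.2,-7],
    [1.2,1.3,-7.5],
    [1.2,1.3,-7.5]
  ],
  "turn": [0,0,0,0,0,0,0,0,0,0],
  "grip": [1,1,1,1,1,1,1,1,1,1]
}}

```text
time_s: 28.3
position: [0.4029, -0.2196, 0.0236]
tcp_rot: [[0.693, 0.721, 0.003], [0.721, -0.693, -0.002], [0.001, 0.004, -1.0]]
force: [2.4, 2.1, 4.0]
opening: 0.759
grasp_force: 30.0
```

Emit:
{"name": "jog_arm", "arguments": {
  "delta_pos": [
    [0,0,0],
    [0,0,0],
    [0,0,0]
  ],
  "turn": [0,0,0],
  "grip": [0.3,0.3,0.3]
}}

```text
time_s: 28.68
position: [0.4025, -0.2199, 0.0235]
tcp_rot: [[0.693, 0.721, 0.003], [0.721, -0.693, -0.002], [0.001, 0.004, -1.0]]
force: [3.7, 3.4, 7.8]
opening: 0.755
grasp_force: 30.0
```

Emit:
{"name": "jog_arm", "arguments": {
  "delta_pos": [
    [0,0,0],
    [0,0,0],
    [0,0,0]
  ],
  "turn": [0,0,0],
  "grip": [0.26,0.26,0.26]
}}

```text
time_s: 29.05
position: [0.4025, -0.22, 0.0235]
tcp_rot: [[0.693, 0.721, 0.003], [0.721, -0.693, -0.002], [0.001, 0.004, -1.0]]
force: [4.1, 3.5, 6.5]
opening: 0.758
grasp_force: 30.0
```

Emit:
{"name": "jog_arm", "arguments": {
  "delta_pos": [
    [0,0,0],
    [0,0,0],
    [0,0,0]
  ],
  "turn": [0,0,0],
  "grip": [0.25,0.25,0.25]
}}

```text
time_s: 29.42
position: [0.4025, -0.2199, 0.0235]
tcp_rot: [[0.693, 0.721, 0.003], [0.721, -0.693, -0.002], [0.001, 0.004, -1.0]]
force: [5.1, 3.4, 7.4]
opening: 0.755
grasp_force: 25.1
```

Emit:
{"name": "jog_arm", "arguments": {
  "delta_pos": [
    [0,0,0],
    [0,0,0],
    [0,0,0]
  ],
  "turn": [0,0,0],
  "grip": [0.246,0.246,0.246]
}}

```text
time_s: 29.8
position: [0.4017, -0.22, 0.0227]
tcp_rot: [[0.693, 0.721, 0.001], [0.721, -0.693, -0.001], [-0.0, 0.002, -1.0]]
force: [3.3, 2.0, 3.3]
opening: 0.757
grasp_force: 13.2
```

Emit:
{"name": "jog_arm", "arguments": {
  "delta_pos": [
    [0,0,0],
    [0,0,0],
    [0,0,0]
  ],
  "turn": [0,0,0],
  "grip": [0.243,0.243,0.243]
}}

```text
time_s: 30.18
position: [0.4005, -0.2193, 0.0222]
tcp_rot: [[0.693, 0.721, -0.001], [0.721, -0.693, 0.001], [-0.0, -0.001, -1.0]]
force: [0.7, -0.5, -1.6]
opening: 0.755
grasp_force: 4.3
```

Emit:
{"name": "jog_arm", "arguments": {
  "delta_pos": [
    [0,0,0],
    [0,0,0],
    [0,0,0]
  ],
  "turn": [0,0,0],
  "grip": [0.241,0.241,0.241]
}}

```text
time_s: 30.55
position: [0.4004, -0.2189, 0.0224]
tcp_rot: [[0.693, 0.721, -0.001], [0.721, -0.693, 0.001], [-0.0, -0.002, -1.0]]
force: [-1.5, 0.4, -0.4]
opening: 0.76
grasp_force: 0.4
```

Emit:
{"name": "jog_arm", "arguments": {
  "delta_pos": [
    [0,0,0],
    [0,0,0],
    [0,0,5],
    [0,0,10],
    [0,0,13],
    [3,3.3,13],
    [7,7.5,13],
    [10.5,11.5,13],
    [11.6,12.8,13],
    [11.6,12.8,13]
  ],
  "turn": [0,0,0,0,0,0,0,0,0,0],
  "grip": [0,0,0,0,0,0,0,0,0,0]
}}

```text
time_s: 31.8
position: [0.517, -0.0908, 0.1524]
tcp_rot: [[0.691, 0.723, -0.001], [0.723, -0.691, -0.0], [-0.001, -0.0, -1.0]]
force: [-1.0, 0.0, -0.3]
opening: 1.003
grasp_force: 0.0
```

```bash
python3 - <<'E'
from h import *
c=dict(np.load('pics/w3.npz')); print('tail est',atz(c,279,52,.061),'L',atz(c,234,53,.061),'R',atz(c,325,53,.061))
s=read_state(); print(s['time_s'],s['position'],s['joint_positions'].round(1))
c=snap('wrist','w4'); cv2.imwrite('pics/w4b.png',cv2.resize(c['color'],(800,600)))
E
```

```text
tail est [ 0.48368235 -0.12803993] L [ 0.45913293 -0.10546991] R [ 0.50783181 -0.15209481]
31.8 [ 0.51697384 -0.09082762  0.15238818] [-22.2  28.3 100.4  -0.   51.3  21.6]
```

View pics/w4b.png

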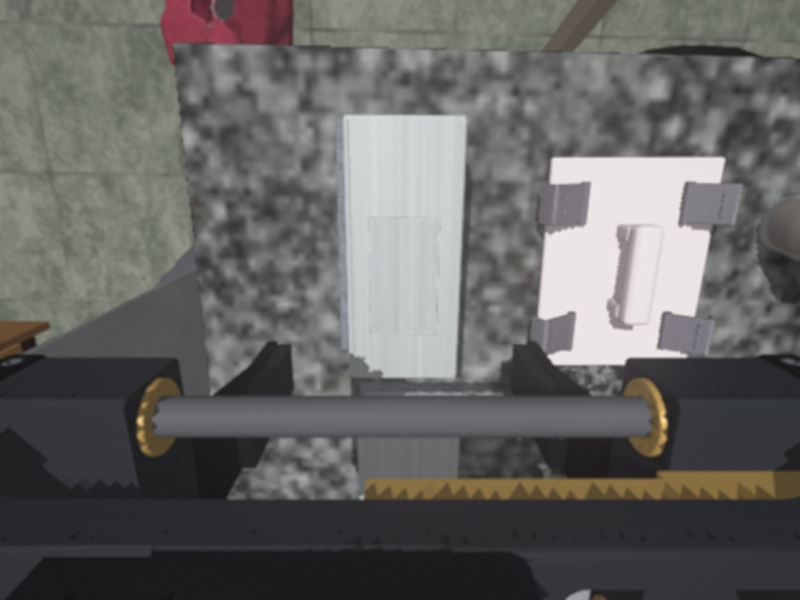

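```bash
python3 - <<'E'
from h import *
c=dict(np.load('pics/w4.npz'))
for n,pts,z in (('tin',[(344,116),(466,115),(350,377),(456,377)],.061),('lid',[(552,157),(725,157),(538,365),(700,365)],.012),('bar',[(640,228),(640,310)],.04)):
    p=np.array([atz(c,u*.7,v*.7,z) for u,v in pts]); 
    if len(p)==4: e=(p[0]+p[1]-p[2]-p[3])/2; e2=(p[1]+p[3]-p[0]-p[2])/2; print(n,p.mean(0).round(4),np.linalg.norm(e).round(4),np.degrees(np.arctan2(e[1],e[0])).round(1),np.linalg.norm(e2).round(4))
    else: print(n,p.mean(0))
    print(p.round(4).tolist())
E
```

```text
tin [ 0.5366 -0.0726] 0.1527 46.0 0.0655
[[0.5662, 0.0044], [0.6133, -0.0399], [0.4596, -0.1046], [0.5076, -0.1504]]
lid [ 0.6373 -0.1932] 0.1475 49.2 0.1161
[[0.6449, -0.0986], [0.726, -0.1761], [0.5457, -0.2075], [0.6325, -0.2904]]
bar [ 0.63577483 -0.18481328]
[[0.6512, -0.1629], [0.6203, -0.2067]]
```

Emit:
{"name": "jog_arm", "arguments": {
  "delta_pos": [
    [0.6,0.4,-5],
    [0.6,0.4,-9],
    [0.6,0.4,-11.1],
    [0.6,0.4,-11.1],
    [0.6,0.4,-11.1],
    [0.6,0.4,-11.1],
    [0.6,0.4,-11.1],
    [0.6,0.4,-11.1],
    [0.6,0.4,-11.1]
  ],
  "turn": [0,0,0,0,0,0,0,0,0],
  "grip": [0,0,0,0,0,1,1,1,1]
}}

```text
time_s: 32.98
position: [0.5228, -0.0871, 0.0422]
tcp_rot: [[0.693, 0.721, -0.0], [0.721, -0.693, 0.0], [-0.0, -0.0, -1.0]]
force: [-1.0, 0.7, 5.9]
opening: 0.756
grasp_force: 30.0
```

Emit:
{"name": "jog_arm", "arguments": {
  "delta_pos": [
    [0,0,1],
    [0,0,2.5],
    [0,0,4.5],
    [0,0,7],
    [0,0,9],
    [0,0,10],
    [0,0,10]
  ],
  "turn": [0,0,0,0,0,0,0],
  "grip": [1,1,1,1,1,1,1]
}}

```text
time_s: 33.85
position: [0.5234, -0.0875, 0.1424]
tcp_rot: [[0.693, 0.721, 0.002], [0.721, -0.693, -0.001], [0.001, 0.002, -1.0]]
force: [-0.4, -0.1, -3.8]
opening: 0.755
grasp_force: 30.0
```

```bash
python3 wt.py 4; python3 - <<'E'
from h import *
c=snap('wrist','w5'); d=snap('top','t5')
E
```

```text
34.05 [ 0.5223 -0.0872  0.1407] F [-0.32 -0.2  -2.59] [0.75 0.47 0.29] M [-0.015 -0.007 -0.001] [0.054 0.02  0.016]
```

Emit:
{"name": "jog_arm", "arguments": {
  "delta_pos": [
    [-1.5,-5,0],
    [-3,-10,0],
    [-4.5,-15,0],
    [-6,-20,0],
    [-7.7,-25,0],
    [-9.6,-31.3,0],
    [-9.6,-31.3,0],
    [-9.6,-31.3,-2],
    [-9.6,-31.3,-3.4],
    [-9.6,-31.3,-3.4]
  ],
  "turn": [0,0,0.5,1,1.5,2,2,2,2,2],
  "grip": [1,1,1,1,1,1,1,1,1,1]
}}

```text
time_s: 35.4
position: [0.4264, -0.3986, 0.1059]
tcp_rot: [[0.667, 0.745, -0.003], [0.745, -0.667, 0.004], [0.001, -0.004, -1.0]]
force: [-0.2, -0.5, -3.0]
opening: 0.754
grasp_force: 30.0
```

```bash
cat > fit.py <<'E'
from h import *
import sys
def fit(c,im,G,yaw,L2=.057,h=.048,top=.010,rng=range(-5,95,2)):
    g=cv2.GaussianBlur(im.astype(np.float32),(0,0),.7)
    gx=cv2.Sobel(g,cv2.CV_32F,1,0).sum(2) if g.ndim==3 else 0; gy=cv2.Sobel(g,cv2.CV_32F,0,1).sum(2)
    u=np.array([np.cos(yaw),np.sin(yaw),0]); v=np.array([-u[1],u[0],0]); z=np.array([0,0,1.]); res=[]
    for th in rng:
        t=np.radians(th); X=np.cos(t)*u-np.sin(t)*z; Z=np.sin(t)*u+np.cos(t)*z   # slot down positive
        best=0
        for dz in (-.003,0,.003):
            sc=0;n=0
            f=lambda w,hh: proj(c,G-L2*X+w*v+(hh+dz)*Z)
            a,b,cc,d=f(-.033,-h),f(.033,-h),f(.033,top),f(-.033,top)
            k,k2=proj(c,G-.02*X-.033*v+(-h+dz)*Z),proj(c,G-.02*X-.033*v+(top+dz)*Z)
            for p,q,wt in ((a,b,1),(cc,d,1),(b,cc,.5),(d,a,.5),(a,k,.5)):
                e=q-p; nrm=np.array([-e[1],e[0]])/np.linalg.norm(e)
                pts=p+np.linspace(.08,.92,25)[:,None]*e
                m=[cv2.remap(G_,pts[None,:,0].astype(np.float32),pts[None,:,1].astype(np.float32),1)[0] for G_ in (gx,gy)]
                sc+=wt*abs((m[0]*nrm[0]+m[1]*nrm[1]).mean())
            best=max(best,sc)
        res.append((best,th))
    return sorted(res)[::-1][:5]
def run(name):
    s=read_state(); c=snap('scene',name); R=s['tcp_rot']; yaw=np.arctan2(R[1,0],R[0,0])
    print(s['time_s'],s['position'].round(4),s['force'].round(1),round(s['grasp_force'],1))
    print([(int(t),round(float(b))) for b,t in fit(c,c['color'],s['position']+[0,0,.010],yaw)])
if __name__=='__main__': run(sys.argv[1])
E
python3 - <<'E'
from fit import *
c=dict(np.load('pics/s5.npz')); im=cv2.imread('pics/s5.png')
print('test s5 (expect -24):',fit(c,im,np.array([.355,-.4804,.1056]),np.radians(48.2),L2=.068,h=.038,top=.02,rng=range(-40,40,2)))
w=dict(np.load('pics/w1.npz')); p=np.array([atz(w,u*.7,v*.7,.055) for u,v in ((337,126),(486,122),(349,314),(481,311))]); e=(p[0]+p[1]-p[2]-p[3])/2; print('box',p.mean(0),np.linalg.norm(e),np.degrees(np.arctan2(e[1],e[0])), (p[2]+p[3])/2)
E
python3 fit.py s7
```

```text
test s5 (expect -24): [(np.float64(597.8102478657479), 38), (np.float64(545.2760836537724), 30), (np.float64(521.1445011533947), 32), (np.float64(519.1126414883043), 36), (np.float64(487.1380782210992), 34)]
box [ 0.45413238 -0.37359579] 0.13765999045433472 47.73387394913934 [ 0.40783903 -0.42453197]
35.4 [ 0.4264 -0.3986  0.1059] [-0.2 -0.5 -3. ] 30.0
[(73, 1268), (71, 1212), (79, 1193), (81, 1162), (77, 1070)]
```

Emit:
{"name": "jog_arm", "arguments": {
  "delta_pos": [
    [0,0,-0.7],
    [0,0,-1.2],
    [0,0,-1.4],
    [0,0,-1.4],
    [0,0,-1.5],
    [0,0,-1.7],
    [0,0,-1.9],
    [0,0,-2.1],
    [0,0,-2.3],
    [0,0,-2.3]
  ],
  "turn": [0,0,0,0,0,0,0,0,0,0],
  "grip": [1,1,1,1,0.249,0.247,0.247,0.247,0.247,0.247]
}}

```text
time_s: 36.7
position: [0.4299, -0.3972, 0.0882]
tcp_rot: [[0.669, 0.744, 0.005], [0.744, -0.669, 0.004], [0.006, 0.002, -1.0]]
force: [6.2, 12.9, 22.0]
opening: 0.757
grasp_force: 30.0
```

```bash
python3 - <<'E'
from h import *
s=read_state(); print(s['time_s'],s['position'],s['force'].round(1),s['moment'].round(3),s['grasp_force'],s['opening'])
c=snap('scene','s8'); w=snap('wrist','w8'); p=proj(c,[.42,-.42,.09]).astype(int)
a=c['color'][p[1]-75:p[1]+75,p[0]-100:p[0]+100]
cv2.imwrite('pics/c9.png',np.hstack([cv2.resize(a,(400,300),interpolation=cv2.INTER_CUBIC),cv2.resize(w['color'],(400,300))]))
E
```

```text
36.7 [ 0.42994422 -0.39721689  0.088248  ] [ 6.2 12.9 22. ] [ 2.18  -0.86   0.026] 29.998420055781025 0.7574207630492168
```

View pics/c9.png

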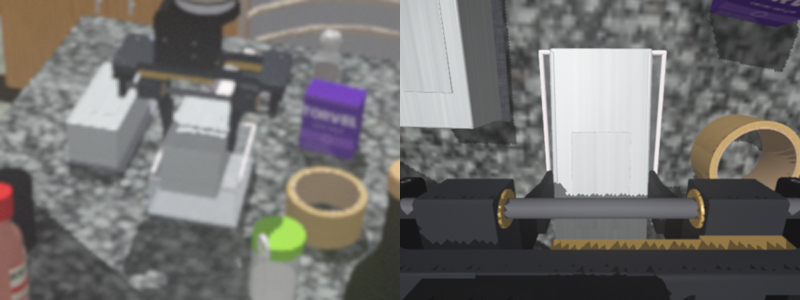

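Emit:
{"name": "jog_arm", "arguments": {
  "delta_pos": [
    [0,0,0.2],
    [0,0,0.2]
  ],
  "turn": [0,0],
  "grip": [0.245,0.245]
}}

```text
time_s: 37.05
position: [0.4288, -0.3992, 0.0883]
tcp_rot: [[0.668, 0.744, 0.003], [0.744, -0.668, 0.001], [0.003, 0.002, -1.0]]
force: [3.3, 6.9, 9.6]
opening: 0.758
grasp_force: 9.7
```

Emit:
{"name": "jog_arm", "arguments": {
  "delta_pos": [
    [0,0,0],
    [0,0,0]
  ],
  "turn": [0,0],
  "grip": [0.243,0.243]
}}

```text
time_s: 37.3
position: [0.428, -0.3999, 0.0873]
tcp_rot: [[0.668, 0.745, 0.002], [0.745, -0.668, 0.0], [0.001, 0.001, -1.0]]
force: [2.7, 4.1, 3.3]
opening: 0.756
grasp_force: 4.1
```

Emit:
{"name": "jog_arm", "arguments": {
  "delta_pos": [
    [0,0,-0.1],
    [0,0,-0.2],
    [0,0,-0.3],
    [0,0,-0.3]
  ],
  "turn": [0,0,0,0],
  "grip": [0.244,0.244,0.244,0.244]
}}

```text
time_s: 37.8
position: [0.428, -0.3999, 0.0842]
tcp_rot: [[0.668, 0.744, 0.002], [0.744, -0.668, 0.001], [0.002, 0.001, -1.0]]
force: [3.8, 5.3, 5.9]
opening: 0.756
grasp_force: 6.9
```

```bash
cat > look.py <<'E'
from h import *
import sys
s=read_state(); print(s['time_s'],s['position'].round(4),s['force'].round(1),s['moment'].round(3),s['grasp_force'].round(1) if hasattr(s['grasp_force'],'round') else s['grasp_force'])
w=snap('wrist',sys.argv[1]); G=s['position']+[0,0,.010]; R=s['tcp_rot']; u=np.array([R[0,0],R[1,0],0]); u/=np.linalg.norm(u); z=np.array([0,0,1.])
for th in range(0,70,10):
    t=np.radians(th); X=np.cos(t)*u-np.sin(t)*z; Z=np.sin(t)*u+np.cos(t)*z
    print(th,proj(w,G+.097*X+.010*Z).round(0),end=' ')
print(); col=w['color'].mean(2)[0:140,275:285].mean(1); print(col[::4].round(0).astype(int).tolist())
E
python3 look.py w9
```

```text
37.8 [ 0.428  -0.3999  0.0842] [3.8 5.3 5.9] [ 0.956 -0.641  0.016] 6.926091772197651
0 [280.  68.] 10 [280.  73.] 20 [280.  83.] 30 [280.  96.] 40 [280. 111.] 50 [280. 128.] 60 [280. 145.] 
[107, 100, 88, 76, 81, 89, 88, 88, 87, 98, 121, 110, 93, 90, 94, 122, 232, 232, 232, 232, 232, 232, 232, 231, 231, 231, 231, 231, 230, 230, 230, 230, 229, 229, 228]
```

```bash
python3 - <<'E'
from h import *
w=dict(np.load('pics/w9.npz')); n=np.array([.4055,-.4255]); u=np.array([.669,.743])
for z in (.06,.08,.09,.1,.113): print(z,((atz(w,280,62,z)-n)@u).round(4))
im=cv2.imread('pics/w9.png'); col=im.mean(2)
print('row62 cols',col[62,230:345:5].round(0), 'left rim far corner rows', [(r,col[r,378:392].max()) for r in range(60,80,2)])
# box far rim estimate: bright rim columns beside tin
for x in (376,380,384,388): print(x,col[58:90,x].round(0).astype(int).tolist())
E
```

```text
0.06 0.1402
0.08 0.1372
0.09 0.1356
0.1 0.1341
0.113 0.1321
row62 cols [235. 237. 237. 241. 236. 237. 236. 236. 232. 233. 227. 232. 233. 228.
 227. 228. 226. 224. 222. 223. 223. 222. 215.] left rim far corner rows [(60, np.float64(129.0)), (62, np.float64(119.66666666666667)), (64, np.float64(120.0)), (66, np.float64(125.0)), (68, np.float64(129.0)), (70, np.float64(127.33333333333333)), (72, np.float64(125.33333333333333)), (74, np.float64(128.0)), (76, np.float64(123.33333333333333)), (78, np.float64(116.0))]
376 [127, 127, 125, 121, 116, 114, 118, 118, 114, 104, 100, 100, 98, 93, 90, 92, 93, 96, 101, 109, 117, 124, 130, 134, 135, 135, 135, 135, 136, 134, 128, 120]
380 [130, 129, 128, 125, 120, 114, 110, 104, 100, 96, 95, 96, 97, 97, 98, 99, 100, 104, 106, 109, 113, 114, 116, 117, 117, 116, 116, 115, 115, 113, 109, 104]
384 [125, 124, 122, 122, 119, 117, 114, 113, 112, 111, 112, 111, 112, 114, 112, 113, 113, 112, 110, 110, 108, 106, 106, 103, 101, 101, 99, 99, 97, 97, 97, 98]
388 [110, 110, 113, 114, 116, 117, 120, 122, 125, 127, 129, 129, 127, 127, 125, 124, 124, 122, 118, 113, 110, 105, 100, 95, 94, 92, 92, 90, 87, 86, 86, 88]
```

```bash
python3 - <<'E'
from h import *
w=dict(np.load('pics/w9.npz')); im=cv2.imread('pics/w9.png'); tcp=np.array([.428,-.3999]); u=np.array([.669,.743]); v=np.array([-.743,.669])
col=im.mean(2)
for x in (198,202,206,358,362,366,370): 
    r=col[50:100,x]; print(x,r.round(0).astype(int)[:40].tolist())
for q in ((203,70),(364,73)): d=atz(w,*q,.055)-tcp; print(q,(d@u).round(4),(d@v).round(4))
a=im[40:190,190:390]; cv2.imwrite('pics/c10.png',cv2.resize(a,(800,600),interpolation=cv2.INTER_CUBIC))
E
```

```text
198 [134, 135, 135, 136, 137, 137, 138, 137, 136, 134, 130, 144, 203, 242, 245, 244, 232, 210, 175, 147, 137, 140, 144, 145, 148, 150, 152, 155, 157, 160, 164, 166, 168, 172, 174, 179, 182, 185, 188, 192]
202 [130, 133, 136, 138, 141, 145, 148, 149, 148, 147, 145, 154, 207, 241, 245, 244, 233, 212, 176, 140, 113, 110, 114, 117, 117, 117, 118, 119, 119, 120, 119, 119, 118, 117, 117, 116, 114, 114, 112, 110]
206 [127, 127, 127, 126, 125, 124, 123, 124, 123, 122, 118, 135, 199, 242, 245, 244, 234, 213, 176, 140, 117, 114, 118, 119, 122, 122, 122, 124, 125, 124, 123, 123, 123, 122, 122, 120, 118, 117, 115, 114]
358 [107, 106, 105, 104, 105, 103, 103, 102, 102, 101, 98, 99, 140, 216, 242, 242, 237, 226, 203, 167, 133, 114, 112, 113, 114, 118, 124, 128, 129, 132, 131, 130, 128, 128, 128, 126, 123, 120, 121, 123]
362 [115, 112, 109, 107, 107, 107, 107, 107, 107, 107, 107, 111, 148, 217, 241, 242, 237, 226, 203, 167, 135, 118, 117, 122, 127, 130, 130, 132, 132, 132, 132, 131, 129, 129, 128, 127, 127, 127, 127, 127]
366 [123, 118, 115, 111, 110, 109, 108, 107, 106, 103, 100, 105, 139, 210, 241, 242, 237, 226, 204, 167, 133, 117, 123, 126, 126, 127, 128, 129, 130, 131, 131, 132, 135, 138, 139, 140, 142, 143, 145, 146]
370 [113, 116, 120, 121, 120, 115, 108, 102, 96, 91, 84, 86, 126, 204, 242, 242, 236, 226, 220, 223, 229, 232, 233, 233, 234, 235, 235, 235, 236, 237, 237, 238, 238, 238, 238, 238, 238, 238, 238, 238]
(203, 70) 0.1027 0.0441
(364, 73) 0.1013 -0.0474
```

View pics/c10.png

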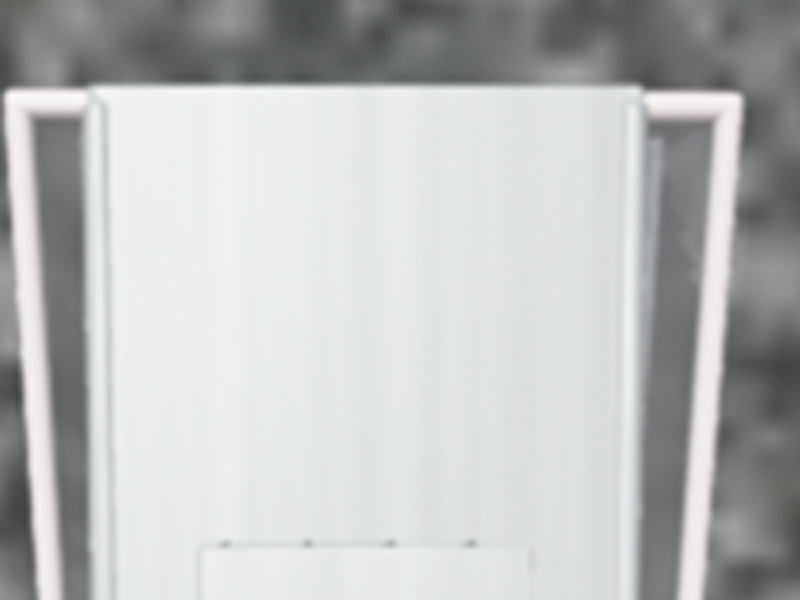

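```bash
python3 - <<'E'
from h import *
w=dict(np.load('pics/w9.npz')); tcp=np.array([.428,-.3999,.0842]); u=np.array([.669,.743,0]); v=np.array([-.743,.669,0]); zz=np.array([0,0,1.])
print('measured: top front row 62 cols 212..350 ; bottom front right (354,75)')
for th in (0,5,10,15,20,25):
  for off in (.030,.034,.038):   # tcp above underside
    t=np.radians(th); X=np.cos(t)*u-np.sin(t)*zz; Z=np.sin(t)*u+np.cos(t)*zz; G=tcp+.010*zz; h=off+.010
    o=[proj(w,G+.097*X+s*.033*v+hh*Z).round(0).tolist() for s,hh in ((1,.058-h),(-1,.058-h),(-1,-h))]; print(th,off,o,'rimz under',round(float((G-h*Z-.034*X)[2]),3), 'front z',round(float((G-h*Z+.097*X)[2]),3))
E
```

```text
measured: top front row 62 cols 212..350 ; bottom front right (354,75)
0 0.03 [[197.0, 65.0], [364.0, 66.0], [338.0, 81.0]] rimz under 0.054 front z 0.054
0 0.034 [[200.0, 67.0], [361.0, 67.0], [337.0, 82.0]] rimz under 0.05 front z 0.05
0 0.038 [[202.0, 68.0], [359.0, 68.0], [336.0, 83.0]] rimz under 0.046 front z 0.046
5 0.03 [[202.0, 65.0], [359.0, 66.0], [335.0, 90.0]] rimz under 0.057 front z 0.046
5 0.034 [[205.0, 68.0], [357.0, 68.0], [334.0, 91.0]] rimz under 0.053 front z 0.042
5 0.038 [[207.0, 70.0], [355.0, 70.0], [333.0, 92.0]] rimz under 0.049 front z 0.038
10 0.03 [[207.0, 67.0], [354.0, 67.0], [333.0, 98.0]] rimz under 0.061 front z 0.038
10 0.034 [[209.0, 70.0], [352.0, 70.0], [332.0, 100.0]] rimz under 0.057 front z 0.034
10 0.038 [[211.0, 73.0], [350.0, 73.0], [331.0, 101.0]] rimz under 0.053 front z 0.03
15 0.03 [[211.0, 71.0], [350.0, 71.0], [331.0, 107.0]] rimz under 0.064 front z 0.03
15 0.034 [[213.0, 74.0], [348.0, 74.0], [330.0, 109.0]] rimz under 0.06 front z 0.027
15 0.038 [[215.0, 77.0], [347.0, 78.0], [329.0, 111.0]] rimz under 0.057 front z 0.023
20 0.03 [[215.0, 75.0], [347.0, 76.0], [329.0, 117.0]] rimz under 0.068 front z 0.023
20 0.034 [[217.0, 79.0], [345.0, 79.0], [328.0, 119.0]] rimz under 0.064 front z 0.02
20 0.038 [[218.0, 83.0], [343.0, 83.0], [327.0, 120.0]] rimz under 0.061 front z 0.016
25 0.03 [[218.0, 81.0], [343.0, 81.0], [327.0, 126.0]] rimz under 0.072 front z 0.017
25 0.034 [[220.0, 85.0], [342.0, 85.0], [326.0, 128.0]] rimz under 0.069 front z 0.013
25 0.038 [[221.0, 89.0], [340.0, 89.0], [325.0, 130.0]] rimz under 0.065 front z 0.01
```

Emit:
{"name": "jog_arm", "arguments": {
  "delta_pos": [
    [0,0,0.4],
    [-0.3,-0.3,0.4],
    [-0.6,-0.7,0.4],
    [-0.6,-0.7,0.4],
    [-0.6,-0.7,0.4],
    [-0.6,-0.7,0.4]
  ],
  "turn": [0,0,0,0,0,0],
  "grip": [0.245,0.245,0.245,0.2445,0.2435,0.243]
}}

```text
time_s: 38.6
position: [0.421, -0.4074, 0.0875]
tcp_rot: [[0.667, 0.745, -0.0], [0.745, -0.667, 0.0], [0.0, -0.0, -1.0]]
force: [-0.9, 0.6, -1.9]
opening: 0.755
grasp_force: 4.2
```

```bash
sed -i 's/\.097\*X/.102*X/' look.py; python3 look.py w10
```

```text
38.6 [ 0.421  -0.4074  0.0875] [-0.9  0.6 -1.9] [-0.043  0.01  -0.03 ] 4.1897763416636735
0 [280.  55.] 10 [281.  62.] 20 [281.  73.] 30 [281.  88.] 40 [281. 105.] 50 [281. 123.] 60 [281. 141.] 
[77, 82, 83, 82, 82, 90, 111, 110, 92, 86, 85, 243, 221, 123, 127, 189, 232, 232, 232, 231, 231, 231, 231, 231, 231, 231, 230, 230, 230, 230, 229, 229, 229, 228, 228]
```

Emit:
{"name": "jog_arm", "arguments": {
  "delta_pos": [
    [0,0,0],
    [0,0,0],
    [0,0,-0.2],
    [0,0,-0.2]
  ],
  "turn": [0,0,0,0],
  "grip": [0.2425,0.2425,0.2422,0.2422]
}}

```text
time_s: 39.15
position: [0.4215, -0.4073, 0.0858]
tcp_rot: [[0.667, 0.745, 0.001], [0.745, -0.667, 0.0], [0.001, 0.001, -1.0]]
force: [0.7, 1.2, -0.8]
opening: 0.761
grasp_force: 1.8
```

```bash
python3 look.py w11
```

```text
39.15 [ 0.4215 -0.4073  0.0858] [ 0.7  1.2 -0.8] [ 0.232 -0.317  0.007] 1.8010176677489653
0 [280.  55.] 10 [281.  62.] 20 [281.  73.] 30 [281.  88.] 40 [281. 105.] 50 [281. 123.] 60 [281. 141.] 
[78, 85, 84, 84, 83, 90, 113, 111, 92, 84, 83, 234, 224, 123, 127, 188, 222, 227, 227, 227, 227, 227, 227, 227, 227, 227, 227, 227, 227, 227, 226, 226, 226, 226, 226]
```

Emit:
{"name": "jog_arm", "arguments": {
  "delta_pos": [
    [0,0,0],
    [0,0,0],
    [0,0,0],
    [0,0,0]
  ],
  "turn": [0,0,0,0],
  "grip": [0.24,0.238,0.235,0.23]
}}

```text
time_s: 39.7
position: [0.4209, -0.4076, 0.0856]
tcp_rot: [[0.667, 0.745, -0.0], [0.745, -0.667, -0.0], [-0.0, 0.0, -1.0]]
force: [0.3, 0.1, -0.3]
opening: 0.769
grasp_force: 0.0
```

```bash
python3 look.py w12
```

```text
39.7 [ 0.4209 -0.4076  0.0856] [ 0.3  0.1 -0.3] [ 0.004 -0.011  0.025] 3.64919689133103e-06
0 [280.  55.] 10 [281.  62.] 20 [281.  73.] 30 [281.  88.] 40 [281. 105.] 50 [281. 123.] 60 [281. 141.] 
[80, 85, 83, 82, 82, 96, 118, 105, 87, 82, 80, 245, 192, 124, 127, 191, 217, 217, 218, 218, 219, 220, 221, 221, 222, 222, 223, 223, 224, 224, 225, 225, 226, 226, 226]
```

```bash
cat > wid.py <<'E'
from h import *
import sys
# tin outline in wrist image: left/right strong edges per row
im=cv2.imread(f'pics/{sys.argv[1]}.png').astype(np.float32).mean(2); g=np.abs(cv2.Sobel(cv2.GaussianBlur(im,(0,0),.8),cv2.CV_32F,1,0))
for r in (62,66,70,80,90,100,110,120): print(r,[(int(x)+170) for x in np.argsort(-g[r,170:400])[:10]], im[r,170:400:10].astype(int).tolist())
E
python3 wid.py w12; python3 - <<'E'
from h import *
w=dict(np.load('pics/w12.npz')); n=np.array([.4055,-.4255]); u=np.array([.667,.745])
for z in (.04,.055,.06,.08,.1): print(z,((atz(w,280,60,z)-n)@u).round(4),((atz(w,280,43,z)-n)@u).round(4))
E
```

```text
62 [191, 192, 375, 198, 369, 376, 197, 190, 368, 370] [58, 69, 94, 112, 145, 183, 182, 182, 186, 182, 183, 186, 187, 182, 182, 187, 184, 177, 176, 130, 225, 111, 112]
66 [192, 191, 198, 375, 369, 368, 197, 199, 374, 193] [64, 72, 92, 113, 153, 193, 217, 218, 222, 220, 218, 215, 221, 220, 217, 221, 216, 179, 177, 129, 231, 123, 94]
70 [192, 191, 198, 368, 199, 375, 369, 197, 193, 374] [68, 74, 100, 114, 143, 190, 217, 218, 222, 221, 218, 216, 222, 221, 218, 221, 217, 171, 177, 124, 234, 121, 88]
80 [193, 192, 374, 199, 375, 198, 373, 367, 368, 200] [96, 93, 91, 121, 112, 182, 218, 220, 224, 223, 220, 217, 223, 223, 220, 223, 219, 177, 175, 114, 239, 92, 98]
90 [200, 199, 367, 193, 366, 373, 194, 372, 201, 198] [101, 126, 145, 152, 103, 186, 219, 221, 226, 224, 222, 219, 225, 224, 222, 224, 220, 188, 173, 114, 239, 143, 137]
100 [366, 200, 372, 365, 201, 194, 373, 199, 367, 193] [82, 141, 147, 178, 112, 195, 220, 222, 227, 225, 223, 220, 227, 226, 224, 226, 221, 197, 174, 116, 238, 134, 134]
110 [371, 372, 365, 201, 195, 364, 200, 366, 202, 194] [95, 105, 146, 209, 107, 185, 222, 224, 229, 226, 224, 222, 228, 227, 226, 226, 223, 211, 173, 113, 232, 107, 94]
120 [195, 196, 371, 364, 202, 370, 201, 365, 194, 372] [137, 105, 85, 224, 100, 187, 223, 225, 230, 226, 225, 223, 229, 228, 227, 226, 224, 217, 175, 115, 209, 90, 74]
0.04 0.1341 0.1435
0.055 0.1317 0.1404
0.06 0.131 0.1394
0.08 0.1278 0.1354
0.1 0.1247 0.1314
```

Emit:
{"name": "jog_arm", "arguments": {
  "delta_pos": [
    [0,0,0],
    [0,0,0],
    [0,0,0]
  ],
  "turn": [0,0,0],
  "grip": [0.2435,0.2435,0.2435]
}}

```text
time_s: 40.12
position: [0.4212, -0.4076, 0.0856]
tcp_rot: [[0.667, 0.745, 0.0], [0.745, -0.667, -0.0], [-0.0, 0.001, -1.0]]
force: [0.2, -1.5, 0.3]
opening: 0.76
grasp_force: 5.6
```

Emit:
{"name": "jog_arm", "arguments": {
  "delta_pos": [
    [0.1,0.1,0.3],
    [0.3,0.3,0.7],
    [0.5,0.5,1.0],
    [0.7,0.7,1.3],
    [0.8,0.9,1.5],
    [0.8,0.9,1.5]
  ],
  "turn": [0,0,0,0,0,0],
  "grip": [0.2435,0.2435,0.2435,0.2435,0.2435,0.2435]
}}

```text
time_s: 40.88
position: [0.4292, -0.3982, 0.1008]
tcp_rot: [[0.667, 0.745, 0.0], [0.745, -0.667, -0.0], [0.0, 0.0, -1.0]]
force: [0.1, 0.2, -2.4]
opening: 0.755
grasp_force: 5.5
```

```bash
cat > look2.py <<'E'
from h import *
import sys
s=read_state(); print(s['time_s'],s['position'].round(4),s['force'].round(1),s['moment'].round(3),s['grasp_force'])
w=snap('wrist',sys.argv[1]); G=s['position']+[0,0,.010]; R=s['tcp_rot']; u=np.array([R[0,0],R[1,0],0]); u/=np.linalg.norm(u); v=np.array([-u[1],u[0],0]); z=np.array([0,0,1.])
for th in range(10,80,10):
    t=np.radians(th); X=np.cos(t)*u-np.sin(t)*z; Z=np.sin(t)*u+np.cos(t)*z
    a,b=[proj(w,G+.114*X+.013*Z+q*v) for q in(.033,-.033)]; print(th,a.round(0),'w',round(b[0]-a[0]),end=' | ')
print()
im=w['color'].astype(int); 
for r in range(40,140,6): print(r,im[r,180:385:9].mean(1).astype(int).tolist())
t=w['color']; hsv=cv2.cvtColor(t,cv2.COLOR_BGR2HSV); m=cv2.inRange(hsv,(8,60,60),(28,255,255)); m[150:]=0; n,_,st,ce=cv2.connectedComponentsWithStats(m); print([(st[i].tolist()) for i in range(1,n) if st[i][4]>60])
E
python3 look2.py w13
```

```text
40.875 [ 0.4292 -0.3982  0.1008] [ 0.1  0.2 -2.4] [ 0.042 -0.097  0.051] 5.462103230383946
10 [208.  32.] w 144 | 20 [217.  48.] w 127 | 30 [224.  67.] w 113 | 40 [230.  87.] w 102 | 50 [234. 108.] w 93 | 60 [237. 129.] w 87 | 70 [240. 150.] w 82 | 
40 [142, 120, 93, 133, 124, 106, 132, 109, 101, 104, 89, 90, 119, 141, 146, 150, 151, 111, 143, 138, 132, 146, 125]
46 [148, 137, 99, 131, 145, 130, 125, 119, 145, 93, 86, 126, 101, 112, 128, 135, 137, 87, 99, 121, 137, 124, 112]
52 [128, 129, 108, 136, 155, 126, 112, 137, 152, 93, 84, 126, 98, 104, 115, 118, 108, 94, 94, 116, 152, 112, 122]
58 [125, 108, 97, 146, 132, 112, 92, 114, 115, 96, 94, 101, 105, 126, 117, 126, 108, 118, 107, 111, 127, 132, 139]
64 [126, 96, 85, 159, 101, 121, 102, 90, 105, 100, 98, 102, 111, 111, 109, 129, 162, 164, 105, 102, 117, 130, 136]
70 [96, 99, 103, 237, 232, 231, 227, 223, 217, 215, 210, 216, 210, 210, 208, 208, 218, 215, 199, 174, 182, 108, 125]
76 [77, 107, 120, 155, 159, 163, 164, 167, 171, 173, 173, 178, 180, 182, 185, 185, 189, 192, 193, 195, 193, 99, 123]
82 [61, 84, 103, 126, 176, 180, 178, 178, 
[... 446 characters left out ...]
8, 168, 131, 197, 227, 228, 230, 230, 229, 227, 232, 231, 230, 231, 228, 212, 197, 123, 223, 155, 147]
112 [121, 155, 170, 184, 130, 201, 228, 229, 232, 231, 230, 228, 233, 231, 231, 231, 229, 220, 201, 125, 235, 158, 159]
118 [111, 151, 159, 205, 129, 204, 229, 230, 233, 232, 231, 229, 234, 232, 232, 232, 230, 225, 200, 125, 241, 132, 146]
124 [95, 135, 157, 222, 122, 205, 229, 230, 234, 232, 231, 229, 235, 233, 233, 233, 231, 227, 200, 124, 243, 113, 116]
130 [113, 113, 137, 229, 116, 195, 229, 231, 235, 233, 232, 230, 235, 233, 234, 232, 231, 228, 198, 123, 244, 96, 84]
136 [134, 109, 85, 234, 107, 214, 230, 232, 236, 234, 233, 231, 236, 234, 235, 232, 232, 228, 194, 129, 243, 108, 80]
[]
```

Emit:
{"name": "jog_arm", "arguments": {
  "delta_pos": [
    [0.1,0.1,0.3],
    [0.2,0.2,0.6],
    [0.3,0.4,0.8],
    [0.4,0.5,1.0],
    [0.4,0.5,1.15],
    [0.4,0.5,1.25],
    [0.4,0.5,1.25],
    [0.4,0.5,1.25]
  ],
  "turn": [0,0,0,0,0,0,0,0],
  "grip": [0.2435,0.2435,0.2435,0.2435,0.2435,0.2435,0.2435,0.2435]
}}

```text
time_s: 41.92
position: [0.4329, -0.3935, 0.113]
tcp_rot: [[0.667, 0.745, -0.0], [0.745, -0.667, 0.0], [-0.0, -0.0, -1.0]]
force: [-0.6, 0.6, -1.9]
opening: 0.757
grasp_force: 5.5
```

```bash
sed -i 's/range(40,140,6)/range(76,150,6)/' look2.py; python3 look2.py w14
```

```text
41.925 [ 0.4329 -0.3935  0.113 ] [-0.6  0.6 -1.9] [-0.06  -0.022 -0.011] 5.457986131659709
10 [208.  32.] w 144 | 20 [217.  48.] w 127 | 30 [224.  67.] w 113 | 40 [230.  87.] w 102 | 50 [234. 108.] w 93 | 60 [237. 129.] w 87 | 70 [240. 150.] w 82 | 
76 [105, 107, 99, 136, 131, 122, 121, 85, 118, 93, 85, 105, 106, 105, 103, 129, 168, 156, 95, 114, 100, 145, 119]
82 [68, 98, 118, 215, 223, 222, 222, 213, 215, 210, 193, 199, 180, 173, 171, 168, 178, 167, 147, 140, 134, 108, 134]
88 [67, 76, 114, 246, 167, 181, 180, 181, 185, 184, 186, 187, 190, 193, 196, 196, 197, 198, 202, 205, 245, 107, 141]
94 [84, 68, 112, 247, 135, 213, 201, 197, 205, 197, 201, 203, 206, 196, 196, 196, 192, 191, 187, 146, 246, 132, 112]
100 [77, 83, 110, 247, 127, 206, 202, 206, 209, 208, 209, 208, 213, 208, 207, 210, 207, 202, 194, 136, 244, 130, 93]
106 [96, 117, 106, 247, 119, 196, 227, 227, 228, 228, 230, 226, 231, 230, 228, 231, 227, 200, 195, 128, 242, 94, 104]
112 [111, 122, 131, 236, 115, 195, 223, 227, 229, 229, 230, 227, 232, 231, 228, 231, 227, 203, 194, 128, 238, 142, 136]
118 [92, 147, 164, 227, 120, 195, 217, 228, 229, 229, 230, 228, 232, 231, 230, 232, 226, 200, 195, 128, 224, 164, 157]
124 [75, 149, 160, 224, 121, 194, 219, 228, 230, 230, 230, 228, 233, 232, 230, 232, 227, 187, 192, 128, 203, 151, 150]
130 [92, 125, 148, 196, 121, 189, 221, 229, 230, 230, 231, 229, 233, 232, 231, 232, 228, 203, 191, 123, 164, 130, 126]
136 [129, 100, 135, 152, 117, 185, 226, 229, 231, 230, 230, 228, 233, 232, 231, 232, 228, 201, 190, 122, 132, 100, 89]
142 [137, 121, 105, 102, 107, 177, 228, 229, 232, 231, 230, 229, 234, 232, 232, 231, 229, 214, 191, 123, 117, 100, 82]
148 [113, 91, 105, 95, 107, 176, 228, 229, 233, 231, 231, 229, 234, 233, 233, 231, 229, 223, 192, 124, 133, 110, 98]
[]
```

Emit:
{"name": "jog_arm", "arguments": {
  "delta_pos": [
    [0,0,0.15],
    [0,0,0.3],
    [0,0,0.4],
    [0,0,0.4],
    [0,0,0.4],
    [0,0,0.4]
  ],
  "turn": [0,0,0,0,0,0],
  "grip": [0.2432,0.2432,0.243,0.243,0.243,0.243]
}}

```text
time_s: 42.72
position: [0.433, -0.3934, 0.117]
tcp_rot: [[0.667, 0.745, -0.0], [0.745, -0.667, 0.0], [-0.0, -0.0, -1.0]]
force: [0.2, -0.2, -2.0]
opening: 0.755
grasp_force: 4.1
```

```bash
sed -i 's/range(76,150,6)/range(88,150,4)/' look2.py; python3 look2.py w15
```

```text
42.725 [ 0.433  -0.3934  0.117 ] [ 0.2 -0.2 -2. ] [-0.089  0.017 -0.007] 4.052482431761746
10 [208.  32.] w 144 | 20 [217.  48.] w 127 | 30 [224.  67.] w 113 | 40 [230.  87.] w 102 | 50 [234. 108.] w 93 | 60 [237. 129.] w 87 | 70 [240. 150.] w 82 | 
88 [73, 75, 117, 237, 198, 201, 205, 208, 210, 212, 215, 217, 219, 221, 223, 224, 226, 226, 228, 230, 244, 112, 140]
92 [79, 66, 103, 232, 138, 186, 183, 181, 185, 182, 182, 189, 189, 183, 181, 185, 184, 182, 182, 144, 241, 123, 132]
96 [83, 68, 111, 225, 134, 205, 208, 207, 214, 206, 209, 217, 218, 207, 209, 209, 208, 207, 194, 144, 230, 128, 105]
100 [78, 82, 105, 228, 127, 201, 206, 208, 213, 207, 209, 216, 215, 205, 208, 207, 206, 204, 192, 137, 220, 125, 93]
104 [95, 109, 105, 194, 119, 191, 206, 207, 209, 207, 209, 213, 211, 205, 208, 205, 207, 199, 193, 135, 202, 106, 97]
108 [110, 131, 111, 160, 118, 186, 204, 203, 209, 208, 210, 209, 182, 181, 210, 208, 208, 203, 191, 132, 196, 114, 110]
112 [115, 128, 128, 158, 116, 187, 205, 203, 211, 212, 214, 166, 113, 113, 173, 209, 208, 204, 191, 135, 185, 144, 132]
116 [97, 139, 153, 187, 
[... 368 characters left out ...]
03, 224, 226, 226, 227, 224, 228, 226, 224, 228, 226, 202, 194, 122, 123, 142, 143]
132 [112, 98, 143, 167, 119, 185, 212, 224, 226, 226, 228, 224, 229, 227, 225, 228, 225, 207, 194, 122, 106, 125, 116]
136 [124, 101, 130, 141, 118, 181, 218, 225, 225, 225, 228, 224, 229, 227, 225, 228, 225, 212, 194, 130, 109, 98, 91]
140 [129, 123, 114, 79, 119, 178, 224, 225, 225, 226, 228, 224, 229, 228, 225, 228, 224, 209, 193, 141, 111, 89, 82]
144 [125, 130, 102, 79, 120, 178, 226, 225, 226, 225, 228, 224, 229, 228, 226, 228, 225, 204, 193, 149, 119, 105, 92]
148 [114, 90, 104, 100, 126, 179, 225, 225, 225, 225, 227, 224, 229, 229, 227, 228, 224, 204, 192, 164, 135, 104, 104]
[[274, 109, 37, 11, 259]]
```

Emit:
{"name": "jog_arm", "arguments": {
  "delta_pos": [
    [0,0,0],
    [0,0,0],
    [0,0,0.6],
    [0,0,1.2],
    [0,0,1.2],
    [-0.3,-0.3,1.2],
    [0,0,1.2],
    [-0.3,-0.3,1.2],
    [0,0,1.2],
    [0,0,1.2]
  ],
  "turn": [0,0,0,0,0,0,0,0,0,0],
  "grip": [0.26,1,1,1,1,1,1,1,1,1]
}}

```text
time_s: 44.02
position: [0.4332, -0.3931, 0.129]
tcp_rot: [[0.667, 0.745, -0.0], [0.745, -0.667, 0.0], [0.0, -0.0, -1.0]]
force: [-0.1, 0.2, -1.0]
opening: 0.759
grasp_force: 30.0
```

```bash
sed -i 's/range(88,150,4)/range(100,160,30)/' look2.py; python3 look2.py w16; python3 wt.py 16
```

```text
44.025 [ 0.4332 -0.3931  0.129 ] [-0.1  0.2 -1. ] [-0.076 -0.067 -0.014] 30.00003499444574
10 [208.  32.] w 144 | 20 [217.  48.] w 127 | 30 [224.  67.] w 113 | 40 [230.  87.] w 102 | 50 [234. 108.] w 93 | 60 [237. 129.] w 87 | 70 [240. 150.] w 82 | 
100 [79, 81, 88, 124, 192, 187, 209, 208, 214, 209, 210, 218, 216, 208, 210, 209, 209, 206, 192, 203, 170, 109, 115]
130 [107, 96, 148, 166, 242, 175, 212, 225, 226, 227, 228, 225, 228, 227, 225, 229, 227, 208, 158, 246, 119, 124, 153]
[[260, 110, 49, 10, 305]]
44.875 [ 0.433  -0.3934  0.1291] F [-0.03  0.18 -2.1 ] [0.67 0.65 0.51] M [-0.025 -0.022  0.   ] [0.019 0.027 0.018]
```

Emit:
{"name": "jog_arm", "arguments": {
  "delta_pos": [
    [0,0,2],
    [0,0,5],
    [0,0,5],
    [-1,-1,5],
    [0,0,5],
    [-1,-1,5],
    [0,0,5],
    [-1.5,-1.5,5],
    [-3,-3.3,5],
    [-3,-3.3,5]
  ],
  "turn": [0,0,0,0,0,0,0,0,0,0],
  "grip": [1,1,1,1,1,1,1,1,1,1]
}}

```text
time_s: 46.12
position: [0.402, -0.4279, 0.1789]
tcp_rot: [[0.669, 0.743, -0.0], [0.743, -0.669, -0.0], [-0.0, 0.0, -1.0]]
force: [0.5, 0.3, -1.9]
opening: 0.756
grasp_force: 30.0
```

```bash
cat > bis.py <<'E'
from h import *
import sys
nm=sys.argv[1]
for n in ('scene','top','wrist'):
    c=snap(n,f'{nm}_{n}'); hsv=cv2.cvtColor(c['color'],cv2.COLOR_BGR2HSV); m=cv2.inRange(hsv,(6,50,50),(28,255,255))
    k,_,st,ce=cv2.connectedComponentsWithStats(m)
    bx=[(.066,.049),(.066,-.049),(-.066,-.049),(-.066,.049)]; u=np.array([.67,.742]); v=np.array([-.742,.67]); 
    poly=np.array([proj(c,np.r_[np.array([.452,-.374])+a*u+b*v,.01]) for a,b in bx],np.float32)
    print(n,poly.round(0).tolist())
    for i in range(1,k):
        if st[i][4]>25 and cv2.pointPolygonTest(poly,tuple(map(float,ce[i])),True)>-5:
            d=atz(c,*ce[i],.018)-np.array([.452,-.374]); print('  blob',st[i].tolist(),'box xy',(d@u).round(3),(d@v).round(3))
E
python3 bis.py b1; python3 wt.py 10
```

```text
scene [[279.0, 237.0], [316.0, 243.0], [307.0, 275.0], [266.0, 268.0]]
  blob [292, 246, 14, 7, 47] box xy 0.016 -0.014
top [[302.0, 211.0], [330.0, 181.0], [371.0, 219.0], [343.0, 250.0]]
  blob [317, 195, 20, 21, 295] box xy 0.033 0.0
wrist [[232.0, 51.0], [334.0, 51.0], [327.0, 185.0], [237.0, 185.0]]
  blob [257, 61, 55, 46, 2054] box xy 0.036 -0.001
46.775 [ 0.4032 -0.4263  0.1791] F [-0.08 -0.02 -1.88] [0.39 0.5  0.48] M [-0.029 -0.019 -0.008] [0.023 0.025 0.021]
```

```bash
python3 - <<'E'
from h import *
im=cv2.imread('pics/b1_wrist.png'); g=im[56:112:2,250:318:1].mean(2); h=cv2.cvtColor(im,cv2.COLOR_BGR2HSV); m=cv2.inRange(h,(6,50,50),(28,255,255))[56:112:2,250:318]
for r in range(g.shape[0]): print(''.join(('.' if not m[r,k] else chr(ord('a')+int(min(25,g[r,k]/10)))) for k in range(g.shape[1])))
c=dict(np.load('pics/b1_wrist.npz'))
p=np.array([.452,-.374])+.036*np.array([.67,.742]); q=[proj(c,np.r_[p+.021*np.array(e),.0185]).round(1).tolist() for e in ((.67,.742),(-.67,-.742),(-.742,.67),(.742,-.67))]; print(q)
E
```

```text
....................................................................
....................................................................
....................................................................
....................tsrqqqqqqqrrqqqqponllkllm.......................
................tssrrrrrrrrrrrrsrrrrrrqponllkkkkkkl.................
..............tsssssssssssssssssssssrrrrqqpomlllkkkkkl..............
............tsssttttsrqqssssssssssssstsrrqqpooqqoommnmlk............
..........tsrssttttrnlklorssssssrpmlmpsssrqppprsssssssqnmn..........
.........srrsstttttspmlmortttsssrnlllnqsssrqppoqsssssssrppo.........
.........rrssttttttttrrsttttttttsrpnoqrssssrpooorsqnmoqsrqppq.......
........srrsttttttttttttttttttttttssssssssssqonnopnllmpstrpop.......
.......srrrstttttttttttttttttttttttttsssssssrponnppoopsttsqooq......
.......rrrsttrpprtttttttttttttttttttttttsssssronmortttttttrono......
.......rrrstrnllmpsttttttttttttttttttttronprsrpnmortttttttspnn......
.......qqrstspmmnqstttttttttttttttttttrnllmorrpnmnpsttttttronn......
.......qqrsuuutsttttttttttttttttttttttspmmnqsronmmoqsstttsqnmo...
[... 193 characters left out ...]
qrrssqnmm........
.........pnoprtuuurnllmrtuuttttspmmortttttrommllmptuuutqnmm.........
..........pnnoprttrnllnrtuuuuutqmllmqsttspmlllllmpsttromlm..........
............nnnnpsttsstuuuuuuuusqonqstsqnmlllllnrtspmlll............
..............nmmnoqssttuuuuuuuuuttsronmllllllllmmlkll..............
................mmmmmmnoqrrrrrrrqonmmllllmllkkkkkkl.................
...................mmlllllllllllllllllllkkkkkl......................
........................mlmm...m....................................
....................................................................
....................................................................
[[282.8, 59.7], [282.6, 106.2], [261.0, 83.3], [304.5, 83.5]]
```

Emit:
{"name": "jog_arm", "arguments": {
  "delta_pos": [
    [0,0,2],
    [2,4.5,2.5],
    [4,9,2.5],
    [6.3,14.5,2.5],
    [8.5,20,2.5],
    [10.7,25,2.5],
    [13,30,2.5],
    [15,35,2.5],
    [17,39.2,2.5],
    [17,39.2,2.5],
    [17,39.2,-1],
    [17,39.2,-4.5]
  ],
  "turn": [0,0,0,-0.5,-1,-1.5,-2,-2,-2,-2,-2,-2],
  "grip": [1,1,1,1,1,1,1,1,1,1,1,1]
}}

```text
time_s: 48.28
position: [0.5733, -0.0352, 0.1338]
tcp_rot: [[0.693, 0.721, 0.002], [0.721, -0.693, -0.001], [0.0, 0.002, -1.0]]
force: [-0.5, 0.2, -1.0]
opening: 0.754
grasp_force: 30.0
```

Emit:
{"name": "jog_arm", "arguments": {
  "delta_pos": [
    [0,0,-1],
    [-0.4,-0.4,-1.8],
    [-0.9,-0.9,-2.2],
    [-1.5,-1.5,-2.6],
    [-2.1,-2.2,-3.0]
  ],
  "turn": [0,0,0,0,0],
  "grip": [0.25,0.246,0.245,0.245,0.245]
}}

```text
time_s: 48.9
position: [0.5527, -0.0571, 0.1066]
tcp_rot: [[0.693, 0.721, 0.003], [0.721, -0.693, -0.001], [0.002, 0.003, -1.0]]
force: [-2.5, 0.9, 9.2]
opening: 0.752
grasp_force: 30.0
```

Emit:
{"name": "jog_arm", "arguments": {
  "delta_pos": [
    [0,0,0],
    [-0.5,-0.5,-0.3],
    [-1,-1.1,-0.7],
    [-1.7,-1.8,-1.4],
    [-2.3,-2.4,-2.0]
  ],
  "turn": [0,0,0,0,0],
  "grip": [0.2445,0.2445,0.2445,0.2445,0.2445]
}}

```text
time_s: 49.52
position: [0.5288, -0.0814, 0.0841]
tcp_rot: [[0.693, 0.721, 0.001], [0.721, -0.693, -0.001], [0.0, 0.001, -1.0]]
force: [-1.3, -1.0, 0.3]
opening: 0.754
grasp_force: 8.3
```

```bash
sed -i 's/range(100,160,30)/range(20,150,10)/' look2.py; python3 look2.py w17
```

```text
49.525 [ 0.5288 -0.0814  0.0841] [-1.3 -1.   0.3] [-0.047  0.047  0.086] 8.311482542412705
10 [208.  32.] w 144 | 20 [217.  48.] w 127 | 30 [224.  67.] w 113 | 40 [230.  87.] w 102 | 50 [234. 108.] w 93 | 60 [237. 129.] w 87 | 70 [240. 150.] w 82 | 
20 [61, 57, 81, 102, 94, 93, 111, 122, 125, 121, 114, 114, 113, 118, 109, 120, 122, 125, 125, 131, 121, 119, 118]
30 [53, 60, 73, 125, 114, 126, 123, 127, 126, 135, 131, 130, 125, 120, 128, 116, 118, 128, 128, 117, 112, 109, 109]
40 [87, 119, 89, 107, 84, 102, 97, 155, 153, 112, 101, 147, 137, 154, 119, 111, 119, 114, 128, 107, 149, 156, 100]
50 [89, 126, 113, 128, 84, 83, 103, 132, 138, 110, 90, 137, 143, 127, 95, 102, 96, 105, 123, 97, 113, 146, 95]
60 [91, 113, 80, 122, 96, 114, 118, 131, 119, 99, 113, 78, 95, 100, 83, 98, 103, 120, 97, 95, 92, 91, 98]
70 [116, 115, 96, 130, 133, 202, 205, 207, 214, 209, 206, 203, 211, 206, 209, 205, 210, 201, 78, 120, 129, 125, 69]
80 [144, 75, 94, 126, 135, 199, 207, 211, 215, 211, 208, 204, 214, 208, 211, 208, 212, 206, 123, 149, 119, 150, 121]
90 [121, 98, 95, 93, 121, 195, 209, 212, 216, 213, 210, 208, 215, 211, 213, 210, 214, 204, 130, 117, 117, 127, 84]
100 [124, 142, 94, 138, 154, 191, 211, 213, 218, 215, 212, 210, 217, 212, 214, 211, 215, 208, 112, 105, 109, 105, 90]
110 [133, 137, 133, 118, 136, 189, 213, 214, 219, 216, 214, 212, 218, 214, 215, 213, 215, 209, 99, 93, 121, 111, 102]
120 [105, 125, 125, 128, 145, 189, 214, 216, 220, 216, 215, 213, 219, 215, 217, 215, 216, 208, 118, 99, 113, 112, 114]
130 [113, 104, 86, 117, 128, 194, 215, 217, 221, 217, 216, 215, 221, 216, 217, 215, 216, 208, 138, 117, 117, 120, 120]
140 [123, 110, 99, 136, 129, 200, 216, 217, 221, 219, 217, 216, 222, 216, 218, 215, 216, 210, 152, 117, 129, 136, 145]
[]
```

Emit:
{"name": "jog_arm", "arguments": {
  "delta_pos": [
    [-0.5,-0.5,-0.7],
    [-1.0,-1.1,-1.5],
    [-1.4,-1.5,-2.3],
    [-1.9,-1.9,-3.2],
    [-2.2,-2.2,-4.0],
    [-2.4,-2.5,-4.6],
    [-2.4,-2.5,-4.8],
    [-2.4,-2.5,-4.8]
  ],
  "turn": [0,0,0,0,0,0,0,0],
  "grip": [0.2445,0.2445,0.2445,0.2445,0.2445,0.2445,0.2445,0.2445]
}}

```text
time_s: 50.58
position: [0.5046, -0.1053, 0.0364]
tcp_rot: [[0.693, 0.721, -0.001], [0.721, -0.693, 0.0], [-0.0, -0.001, -1.0]]
force: [-0.7, -0.4, 4.8]
opening: 0.761
grasp_force: 8.3
```

```bash
sed -i 's/range(20,150,10)/range(10,60,4)/' look2.py; python3 look2.py w18
```

```text
50.575 [ 0.5046 -0.1053  0.0364] [-0.7 -0.4  4.8] [ 0.035  0.205 -0.099] 8.331241661362583
10 [208.  32.] w 144 | 20 [217.  48.] w 127 | 30 [224.  67.] w 113 | 40 [230.  87.] w 102 | 50 [234. 108.] w 93 | 60 [237. 129.] w 87 | 70 [240. 150.] w 82 | 
10 [109, 120, 133, 144, 139, 114, 125, 150, 140, 123, 118, 110, 86, 92, 91, 88, 128, 154, 146, 143, 138, 153, 128]
14 [95, 101, 123, 142, 145, 119, 126, 153, 141, 124, 119, 109, 94, 105, 103, 88, 116, 149, 149, 144, 140, 144, 120]
18 [93, 100, 121, 138, 144, 126, 131, 155, 141, 124, 121, 110, 101, 118, 116, 88, 101, 141, 148, 140, 136, 132, 115]
22 [105, 118, 163, 217, 217, 219, 219, 220, 220, 220, 216, 209, 219, 214, 215, 212, 214, 216, 218, 210, 216, 118, 112]
26 [113, 135, 185, 227, 226, 227, 227, 228, 226, 226, 222, 219, 224, 221, 220, 218, 215, 217, 217, 211, 216, 106, 112]
30 [109, 146, 191, 229, 227, 227, 227, 228, 227, 226, 222, 219, 224, 221, 220, 218, 216, 217, 217, 211, 223, 98, 112]
34 [106, 157, 186, 230, 226, 227, 227, 228, 227, 227, 222, 219, 224, 221, 220, 218, 215, 216, 217, 211, 222, 99, 105]
38 [97, 148, 178, 229, 227, 228, 227, 229, 227, 226, 222, 219, 224, 221, 221, 219, 216, 217, 217, 210, 222, 97, 102]
42 [91, 139, 172, 229, 227, 228, 227, 229, 227, 226, 223, 220, 224, 221, 221, 219, 216, 218, 217, 210, 222, 97, 102]
46 [94, 134, 166, 228, 227, 228, 227, 229, 227, 226, 222, 219, 224, 221, 221, 218, 216, 218, 218, 210, 220, 95, 102]
50 [101, 129, 153, 229, 227, 227, 228, 229, 227, 226, 223, 220, 224, 221, 221, 219, 216, 218, 218, 210, 216, 92, 106]
54 [107, 135, 143, 225, 227, 227, 227, 229, 227, 227, 223, 220, 225, 221, 222, 219, 216, 217, 218, 210, 213, 89, 111]
58 [114, 142, 149, 219, 227, 227, 227, 229, 227, 227, 222, 219, 224, 221, 222, 219, 216, 218, 218, 210, 208, 92, 110]
[]
```

Emit:
{"name": "jog_arm", "arguments": {
  "delta_pos": [
    [0,0,0],
    [0,0,0],
    [0,0,5],
    [0,0,11],
    [0,0,17],
    [0,0,21],
    [3,-4,21],
    [6,-8,21],
    [9.5,-12.5,21],
    [9.5,-12.5,21]
  ],
  "turn": [0,0,0,0,0,0,0,0,0,0],
  "grip": [0,0,0,0,0,0,0,0,0,0]
}}

```text
time_s: 51.88
position: [0.6019, -0.2341, 0.2451]
tcp_rot: [[0.695, 0.719, 0.002], [0.719, -0.695, -0.002], [-0.0, 0.002, -1.0]]
force: [-0.7, 0.9, 0.1]
opening: 1.003
grasp_force: 0.0
```

```bash
python3 - <<'E'
from h import *
s=read_state(); print(s['time_s'],s['position'],s['joint_positions'].round(1))
for n in ('wrist','top'):
    c=snap(n,'l_'+n)
    # white lid: brightest low-saturation blob near predicted location
    hsv=cv2.cvtColor(c['color'],cv2.COLOR_BGR2HSV); m=((hsv[...,2]>215)&(hsv[...,1]<30)).astype(np.uint8)
    k,lab,st,ce=cv2.connectedComponentsWithStats(m)
    for i in range(1,k):
        if st[i][4]>(3000 if n=='wrist' else 400):
            pts=np.argwhere(lab==i)[:,::-1].astype(np.float32); r=cv2.minAreaRect(pts); bp=cv2.boxPoints(r)
            W=np.array([atz(c,*p,.012) for p in bp]); e1=W[1]-W[0]; e2=W[2]-W[1]
            print(n,st[i].tolist(),'ctr',W.mean(0).round(4),[ (np.linalg.norm(e).round(4),np.degrees(np.arctan2(e[1],e[0])).round(1)) for e in (e1,e2)])
w=cv2.imread('pics/l_wrist.png'); t=cv2.imread('pics/l_top.png')
cv2.imwrite('pics/v14.png',np.vstack([cv2.resize(w,(800,600))[0:420], cv2.resize(t[100:163,120:400],(800,180))]))
E
```

```text
51.875 [ 0.6019403  -0.23412821  0.24508418] [-31.1  30.5  77.6  -0.   71.8  12.9]
wrist [90, 53, 79, 146, 8658] ctr [ 0.51   -0.0624] [(np.float64(0.0739), np.float64(-38.6)), (np.float64(0.1785), np.float64(-133.9))]
wrist [248, 86, 94, 120, 8602] ctr [ 0.6411 -0.2191] [(np.float64(0.1104), np.float64(-44.0)), (np.float64(0.1471), np.float64(-130.9))]
top [198, 0, 57, 82, 688] ctr [ 0.8837 -0.0764] [(np.float64(0.2426), np.float64(-29.4)), (np.float64(0.0634), np.float64(-122.0))]
top [392, 69, 41, 40, 965] ctr [ 0.7625 -0.5476] [(np.float64(0.0978), np.float64(-76.9)), (np.float64(0.092), np.float64(-168.9))]
top [530, 105, 27, 26, 551] ctr [ 0.6979 -0.8592] [(np.float64(0.0615), np.float64(-88.5)), (np.float64(0.0605), np.float64(178.8))]
top [138, 110, 21, 49, 515] ctr [0.6332 0.079 ] [(np.float64(0.0482), np.float64(-88.5)), (np.float64(0.1165), np.float64(-177.0))]
top [274, 125, 38, 49, 728] ctr [ 0.6064 -0.2546] [(np.float64(0.1134), np.float64(-43.0)), (np.float64(0.0543), np.float64(-134.0))]
top [233, 174, 69, 97, 2360] ctr [ 0.4234 -0.2025] [(np.float64(0.1189), np.float64(-62.9)), (np.float64(0.2248), np.float64(-153.1))]
top [299, 179, 78, 73, 2395] ctr [ 0.4503 -0.3744] [(np.float64(0.1241), np.float64(-44.4)), (np.float64(0.1458), np.float64(-134.9))]
top [438, 252, 48, 29, 733] ctr [ 0.3333 -0.6585] [(np.float64(0.068), np.float64(-28.9)), (np.float64(0.1023), np.float64(-118.0))]
top [460, 301, 36, 34, 939] ctr [ 0.2268 -0.7016] [(np.float64(0.0767), np.float64(-62.3)), (np.float64(0.0766), np.float64(-153.3))]
top [101, 340, 63, 68, 1134] ctr [0.0935 0.094 ] [(np.float64(0.1748), np.float64(-30.0)), (np.float64(0.0756), np.float64(-119.5))]
top [542, 379, 18, 36, 472] ctr [ 0.0565 -0.8638] [(np.float64(0.0382), np.float64(-88.1)), (np.float64(0.0765), np.float64(178.7))]
```

View pics/v14.png

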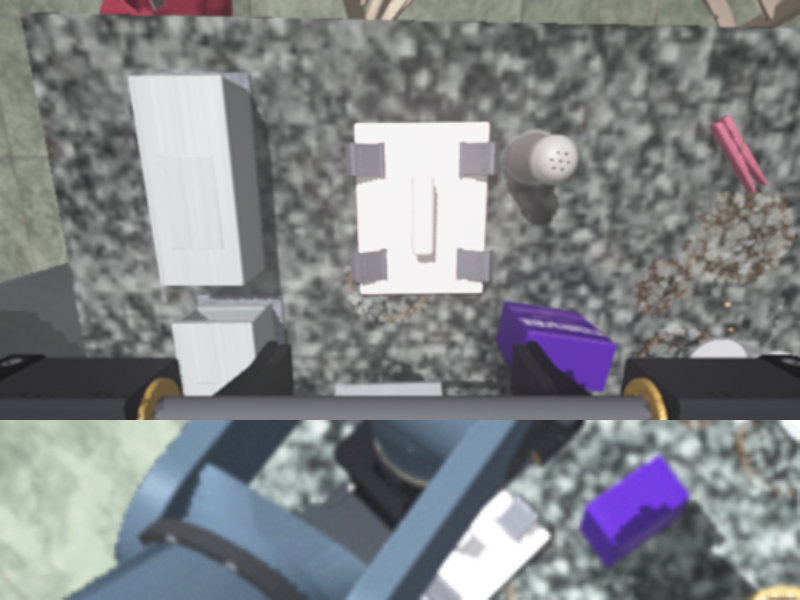

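```bash
python3 - <<'E'
from h import *
c=dict(np.load('pics/l_wrist.npz'))
p=np.array([atz(c,u*.7,v*.7,.012) for u,v in ((355,123),(489,122),(360,294),(484,293))])
e=(p[0]+p[1]-p[2]-p[3])/2; e2=(p[1]+p[3]-p[0]-p[2])/2; print('lid',p.mean(0).round(4),np.linalg.norm(e),np.degrees(np.arctan2(e[1],e[0])),np.linalg.norm(e2),np.degrees(np.arctan2(e2[1],e2[0])))
b=np.array([atz(c,u*.7,v*.7,.040) for u,v in ((424,177),(425,254))]); print('bar',b.mean(0),np.linalg.norm(b[0]-b[1]),np.degrees(np.arctan2(*(b[0]-b[1])[::-1])))
E
```

```text
lid [ 0.6418 -0.2199] 0.14779316021527406 46.73611923570214 0.11286991095162303 -43.576730324140016
bar [ 0.64214089 -0.22069215] 0.06229236318448386 47.57755066363645
```

Emit:
{"name": "jog_arm", "arguments": {
  "delta_pos": [
    [2,0.7,0],
    [4,1.4,0],
    [4,1.4,-5],
    [4,1.4,-10],
    [4,1.4,-13],
    [4,1.4,-13],
    [4,1.4,-13]
  ],
  "turn": [0.6,0.6,0.6,0.6,0.6,0.6,0.6],
  "grip": [0.4,0.4,0.4,0.4,0.4,0.4,0.4]
}}

```text
time_s: 52.85
position: [0.6406, -0.2161, 0.1176]
tcp_rot: [[0.685, 0.729, 0.002], [0.729, -0.685, -0.001], [0.001, 0.002, -1.0]]
force: [-0.2, 0.2, -0.3]
opening: 0.602
grasp_force: 0.0
```

```bash
python3 - <<'E'
from h import *
s=read_state(); print(s['position'],s['tcp_rot'][:2,:2].round(3).tolist(),s['force'])
c=snap('wrist','l2'); 
# predicted lid corners & bar for current pose estimate vs bright mask
L=np.array([.6419,-.2202]); u=np.array([np.cos(np.radians(46.6)),np.sin(np.radians(46.6))]); v=np.array([-u[1],u[0]])
for a,b,z in ((.074,.0565,.012),(.074,-.0565,.012),(.033,.009,.04),(.033,-.009,.04)): print(proj(c,np.r_[L+a*u+b*v,z]).round(1))
g=c['color'].astype(int).mean(2)
p=proj(c,np.r_[L+.05*u,.012]).astype(int); r=p[1]; print('row',r,g[r,140:420:4].astype(int).tolist()); 
q=proj(c,np.r_[L+.03*u,.04]).astype(int); print('barrow',q,g[q[1]-3:q[1]+4:3,250:310:2].astype(int).tolist()); print('col', [int(x) for x in g[0:140:3,p[0]+30]])
E
```

```text
[ 0.64058405 -0.21610082  0.11760715] [[0.685, 0.729], [0.729, -0.685]] [-0.22846044  0.222453   -0.27888548]
[217.2 122.9]
[353.4 123.4]
[273.9 178.3]
[297.  178.4]
row 152 [106, 90, 99, 97, 91, 85, 73, 80, 84, 93, 106, 99, 95, 91, 93, 102, 103, 99, 131, 119, 120, 116, 120, 122, 122, 123, 136, 202, 233, 233, 233, 233, 233, 233, 233, 233, 233, 233, 233, 232, 233, 232, 232, 232, 232, 233, 135, 134, 133, 133, 132, 127, 126, 131, 145, 92, 108, 101, 105, 117, 114, 115, 116, 118, 119, 120, 130, 135, 141, 159]
barrow [285 182] [[233, 233, 233, 233, 233, 233, 233, 233, 233, 233, 233, 233, 201, 216, 229, 230, 230, 230, 219, 228, 228, 221, 182, 171, 232, 233, 233, 233, 232, 233], [233, 233, 233, 233, 233, 233, 233, 233, 233, 233, 233, 233, 201, 227, 233, 234, 234, 234, 233, 233, 233, 228, 208, 202, 234, 233, 233, 233, 233, 233], [233, 233, 233, 233, 233, 233, 233, 233, 233, 233, 233, 233, 210, 225, 233, 234, 234, 233, 233, 232, 232, 226, 205, 148, 192, 234, 233, 233, 232, 233]]
col [116, 115, 118, 122, 121, 118, 114, 112, 103, 99, 96, 95, 95, 90, 81, 77, 74, 75, 78, 78, 76, 92, 117, 128, 130, 128, 124, 129, 133, 138, 142, 146, 145, 120, 99, 91, 83, 81, 79, 75, 85, 171, 232, 232, 232, 232, 232]
```

Emit:
{"name": "jog_arm", "arguments": {
  "delta_pos": [
    [0.1,-0.4,-3],
    [0.1,-0.4,-6],
    [0.1,-0.4,-8],
    [0.1,-0.4,-9],
    [0.1,-0.4,-9],
    [0.1,-0.4,-9],
    [0.1,-0.4,-9],
    [0.1,-0.4,-9],
    [0.1,-0.4,-9]
  ],
  "turn": [0,0,0,0,0,0,0,0,0],
  "grip": [0.4,0.4,0.4,0.4,0.4,1,1,1,1]
}}

```text
time_s: 54.02
position: [0.6411, -0.2205, 0.0263]
tcp_rot: [[0.685, 0.728, 0.0], [0.728, -0.685, -0.0], [0.0, 0.0, -1.0]]
force: [-0.9, 0.8, -0.2]
opening: 0.233
grasp_force: 0.0
```

Emit:
{"name": "jog_arm", "arguments": {
  "delta_pos": [
    [0,0,1],
    [0,0,4],
    [0,0,8],
    [0,0,12],
    [0,0,12],
    [0,0,12]
  ],
  "turn": [0,0,0,0,0,0],
  "grip": [1,1,1,1,1,1]
}}

```text
time_s: 54.78
position: [0.6398, -0.2198, 0.1448]
tcp_rot: [[0.685, 0.728, -0.003], [0.728, -0.685, 0.001], [-0.001, -0.003, -1.0]]
force: [-0.7, -0.1, -2.8]
opening: 0.207
grasp_force: 30.0
```

```bash
python3 - <<'E'
from h import *
s=read_state(); print(s['time_s'],s['position'],s['opening']*87,s['force'],s['grasp_force'])
E
```

```text
54.775 [ 0.63981274 -0.21977949  0.14480878] 18.012261123056668 [-0.69702592 -0.09000579 -2.81652475] 29.991774559020996
```

```bash
cat > boxfit.py <<'E'
from h import *
from scipy.optimize import minimize
def pts(x,y,yaw,sides):
    u=np.array([np.cos(yaw),np.sin(yaw)]); v=np.array([-u[1],u[0]]); A,B=.068,.0505; o=[]
    t=np.linspace(-.95,.95,60)
    if 'L' in sides: o+=[np.r_[A*k*u+B*v,0] for k in t]
    if 'R' in sides: o+=[np.r_[A*k*u-B*v,0] for k in t]
    if 'F' in sides: o+=[np.r_[A*u+B*k*v,0] for k in t]
    if 'N' in sides: o+=[np.r_[-A*u+B*k*v,0] for k in t]
    return np.array(o)+[x,y,.055]
def fit(f,sides,rmax):
    c=dict(np.load(f'pics/{f}.npz')); im=cv2.imread(f'pics/{f}.png').astype(np.float32); g=im.min(2)
    s=cv2.GaussianBlur(g,(0,0),1.)-cv2.GaussianBlur(g,(0,0),5.)
    def cost(p,sig=0):
        q=np.array([proj(c,k) for k in pts(*p,sides)],np.float32); ok=q[:,1]<rmax
        return -cv2.remap(s,q[None,ok,0],q[None,ok,1],1).mean() if ok.sum()>20 else 0
    best=min(((cost((.452+a,-.374+b,np.radians(48+w))),a,b,w) for a in np.arange(-.008,.0081,.002) for b in np.arange(-.008,.0081,.002) for w in (-2,-1,0,1,2)))
    r=minimize(cost,[.452+best[1],-.374+best[2],np.radians(48+best[3])],method='Nelder-Mead',options=dict(initial_simplex=None,xatol=1e-5,fatol=1e-3))
    print(f,r.x[:2].round(4),np.degrees(r.x[2]).round(2),round(-r.fun,1)); return r.x
if __name__=='__main__':
    fit('top0','LRFN',400); fit('l_top','LRFN',400); fit('w1','LRFN',240); fit('b1_wrist','LRF',200); fit('w14','LRF',170); fit('w12','LRF',170)
E
python3 boxfit.py
```

```text
top0 [ 0.4513 -0.3728] 47.77 49.5
l_top [ 0.4506 -0.3729] 47.43 30.5
w1 [ 0.454  -0.3725] 47.79 55.6
b1_wrist [ 0.4539 -0.3725] 47.87 62.0
w14 [ 0.4542 -0.3725] 48.02 61.1
w12 [ 0.4538 -0.3725] 47.81 66.9
```

Emit:
{"name": "jog_arm", "arguments": {
  "delta_pos": [
    [-4,-3.3,0],
    [-8,-6.6,0],
    [-12,-10,0],
    [-16,-13,0],
    [-18.7,-15.3,0],
    [-18.7,-15.3,-2],
    [-18.7,-15.3,-3],
    [-18.7,-15.3,-3],
    [-18.7,-15.3,-3]
  ],
  "turn": [0.3,0.6,0.9,1.1,1.1,1.1,1.1,1.1,1.1],
  "grip": [1,1,1,1,1,1,1,1,1]
}}

```text
time_s: 55.9
position: [0.4545, -0.373, 0.1158]
tcp_rot: [[0.67, 0.742, -0.0], [0.742, -0.67, 0.0], [0.0, -0.0, -1.0]]
force: [-0.7, 0.1, -3.2]
opening: 0.205
grasp_force: 30.0
```

```bash
python3 - <<'E'
from h import *
c=snap('wrist','l3'); s=read_state(); P=s['position']; R=s['tcp_rot']; print(s['time_s'],P.round(4),np.degrees(np.arctan2(R[1,0],R[0,0])).round(2),s['force'].round(1))
u=R[:2,0]/np.linalg.norm(R[:2,0]); v=np.array([-u[1],u[0]])
# lid held: origin z = P.z-h ; predicted corners
for h in (.024,.028,.032):
    print(h,[proj(c,np.r_[P[:2]+a*u+b*v,P[2]-h+z]).round(1).tolist() for a,b,z in ((.074,.0565,.012),(.074,-.0565,.012),(.033,.009,.04),(.033,-.009,.04))])
g=c['color'].astype(int).min(2)
print('edge cols row 150',g[150,180:390:3].tolist()); 
for x in (240,260,330): print('col',x,g[90:160:2,x].tolist())
q=proj(c,np.r_[P[:2]+.025*u,P[2]-.028+.04]).astype(int); print(q,[g[r,262:306:1].tolist() for r in (q[1]-4,q[1])])
E
```

```text
55.95 [ 0.4547 -0.3732  0.1163] 47.9 [ 0.6 -0.3 -3. ]
0.024 [[176.0, 123.1], [386.0, 123.2], [262.6, 211.3], [299.4, 211.3]]
0.028 [[178.4, 122.9], [383.6, 123.0], [263.0, 208.9], [298.9, 208.9]]
0.032 [[180.6, 122.8], [381.4, 122.8], [263.4, 206.7], [298.5, 206.7]]
edge cols row 150 [83, 225, 230, 230, 230, 231, 231, 231, 231, 231, 231, 231, 136, 132, 126, 157, 231, 230, 230, 230, 230, 230, 231, 230, 230, 231, 231, 231, 231, 230, 230, 231, 230, 230, 230, 231, 230, 230, 230, 231, 230, 230, 230, 230, 230, 230, 230, 230, 230, 230, 230, 230, 230, 138, 141, 139, 206, 230, 230, 230, 229, 229, 229, 228, 228, 228, 227, 135, 117, 124]
col 240 [119, 109, 99, 90, 89, 95, 99, 96, 90, 86, 83, 79, 79, 83, 88, 97, 222, 231, 230, 230, 230, 229, 229, 230, 230, 230, 230, 230, 230, 231, 230, 231, 230, 231, 230]
col 260 [87, 90, 87, 83, 78, 80, 81, 81, 83, 84, 85, 86, 86, 89, 88, 97, 221, 232, 230, 230, 229, 230, 230, 230, 230, 230, 230, 230, 231, 231, 231, 231, 231, 230, 231]
col 330 [145, 130, 114, 99, 93, 85, 85, 98, 111, 117, 119, 120, 121, 122, 123, 127, 221, 231, 229, 229, 229, 229, 229, 229, 229, 229, 229, 229, 229, 230, 230, 230, 230, 230, 230]
[280 223] [[231, 223, 205, 204, 217, 221, 223, 226, 229, 231, 231, 231, 231, 230, 230, 230, 230, 230, 230, 230, 230, 229, 229, 229, 229, 229, 229, 228, 229, 227, 224, 218, 212, 203, 191, 171, 144, 134, 138, 155, 195, 225, 232, 232], [231, 223, 204, 201, 216, 221, 223, 226, 228, 230, 230, 230, 231, 230, 230, 230, 230, 230, 230, 230, 230, 230, 229, 229, 230, 229, 229, 229, 229, 227, 223, 218, 212, 201, 190, 167, 144, 136, 137, 136, 136, 142, 173, 217]]
```

Emit:
{"name": "jog_arm", "arguments": {
  "delta_pos": [
    [-0.1,0,-1.2],
    [-0.1,0,-2.2],
    [-0.1,0,-2.8],
    [-0.1,0,-3.2],
    [-0.1,0,-3.5],
    [-0.1,0,-3.7],
    [-0.1,0,-3.7]
  ],
  "turn": [0,0,0,0,0,0,0],
  "grip": [1,1,1,1,1,1,1]
}}

```text
time_s: 56.82
position: [0.453, -0.3734, 0.079]
tcp_rot: [[0.671, 0.741, 0.0], [0.741, -0.671, -0.0], [0.0, 0.0, -1.0]]
force: [0.2, -0.0, -3.7]
opening: 0.204
grasp_force: 30.0
```

Emit:
{"name": "jog_arm", "arguments": {
  "delta_pos": [
    [0,0,-0.15],
    [0,0,-0.3],
    [0,0,-0.4],
    [0,0,-0.5],
    [0,0,-0.5]
  ],
  "turn": [0,0,0,0,0],
  "grip": [1,1,1,1,1]
}}

```text
time_s: 57.45
position: [0.4531, -0.3735, 0.0759]
tcp_rot: [[0.671, 0.741, 0.0], [0.741, -0.671, -0.001], [-0.0, 0.001, -1.0]]
force: [-1.8, 2.7, 8.6]
opening: 0.199
grasp_force: 30.0
```

Emit:
{"name": "jog_arm", "arguments": {
  "delta_pos": [
    [0,0,0.1],
    [0,0,0.2],
    [0,0,0.2],
    [0,0,4],
    [0,0,9],
    [0,0,13],
    [-3,-3,13],
    [-4.5,-5,13],
    [-4.5,-5,13],
    [-4.5,-5,13]
  ],
  "turn": [0,0,0,0,0,0,0,0,0,0],
  "grip": [0.5,0.4,0.4,0.4,0.4,0.4,0.4,0.4,0.4,0.4]
}}

```text
time_s: 58.7
position: [0.4082, -0.4227, 0.2037]
tcp_rot: [[0.671, 0.741, -0.0], [0.741, -0.671, 0.001], [0.001, -0.001, -1.0]]
force: [-0.7, 1.0, -0.4]
opening: 0.603
grasp_force: 0.0
```

```bash
python3 - <<'E'
from h import *
from scipy.optimize import minimize
c=snap('wrist','l5'); s=read_state(); print(s['time_s'],s['position'].round(4),s['force'].round(1))
hsv=cv2.cvtColor(c['color'],cv2.COLOR_BGR2HSV); g=c['color'].min(2).astype(np.float32); m=((g>200)).astype(np.uint8); m[250:]=0
k,lab,st,ce=cv2.connectedComponentsWithStats(m)
for i in range(1,k):
    if st[i][4]>2000:
        r=cv2.minAreaRect(np.argwhere(lab==i)[:,::-1].astype(np.float32)); bp=cv2.boxPoints(r); print(st[i].tolist(),bp.round(0).tolist())
# edge fit of flange at zf with free x,y,yaw for two heights
gb=cv2.GaussianBlur(g,(0,0),1.)
def cost(p,z):
    u=np.array([np.cos(p[2]),np.sin(p[2])]); v=np.array([-u[1],u[0]]); sc=0
    t=np.linspace(-.5,.5,41)
    tot=[]
    for A,B in ((.074,.0565),):
        for f in (lambda k,d:(A+d)*u+B*k*2*v*.95, lambda k,d:A*k*1.0*u+(B+d)*v, lambda k,d:A*k*1.0*u-(B+d)*v, lambda k,d:-(A+d)*u+B*k*2*v*.95):
            qi=np.array([proj(c,np.r_[p[:2]+f(k,-.002),z]) for k in t],np.float32); qo=np.array([proj(c,np.r_[p[:2]+f(k,.002),z]) for k in t],np.float32); ok=qo[:,1]<235
            if ok.sum()>5: tot.append((cv2.remap(gb,qi[None,ok,0],qi[None,ok,1],1)-cv2.remap(gb,qo[None,ok,0],qo[None,ok,1],1)).mean())
    return -np.mean(tot)
for z in (.055,.061,.067):
    r=min((minimize(cost,[.454+a,-.3725+b,np.radians(47.85)],args=(z,),method='Nelder-Mead',options=dict(initial_simplex=np.array([[.454+a,-.3725+b,.835],[.458+a,-.3725+b,.835],[.454+a,-.3685+b,.835],[.454+a,-.3725+b,.855]]))) for a in(-.003,.003) for b in (-.003,.003)),key=lambda r:r.fun)
    print(z,r.x[:2].round(4),np.degrees(r.x[2]).round(2),round(-r.fun,1))
E
```

```text
58.75 [ 0.4084 -0.4224  0.2037] [-0.   0.2  0.3]
[219, 42, 126, 159, 14541] [[219.0, 200.0], [219.0, 42.0], [344.0, 42.0], [344.0, 200.0]]
0.055 [ 0.4539 -0.3728] 47.57 103.3
0.061 [ 0.454  -0.3726] 47.75 107.6
0.067 [ 0.4536 -0.3732] 47.86 67.9
```

Emit:
{"name": "jog_arm", "arguments": {
  "delta_pos": [
    [3,-1,0],
    [5.5,-1.9,0],
    [5.5,-1.9,-5],
    [5.5,-1.9,-10],
    [5.5,-1.9,-11.5],
    [5.5,-1.9,-12.5],
    [5.5,-1.9,-13.2],
    [5.5,-1.9,-13.7],
    [5.5,-1.9,-14],
    [5.5,-1.9,-14]
  ],
  "turn": [0,0,0,0,0,0,0,0,0,0],
  "grip": [1,1,1,1,1,1,1,1,1,1]
}}

```text
time_s: 60.0
position: [0.4635, -0.4432, 0.0659]
tcp_rot: [[0.671, 0.741, 0.001], [0.741, -0.671, -0.002], [-0.001, 0.002, -1.0]]
force: [-0.4, 0.6, 4.9]
opening: 0.006
grasp_force: 3.0
```

Emit:
{"name": "jog_arm", "arguments": {
  "delta_pos": [
    [0,0,-0.1],
    [0,0,-0.1],
    [0,0,2],
    [0,0,5],
    [-0.6,5,5],
    [-1.3,10,5],
    [-1.9,14,5],
    [-1.9,14,5],
    [-1.9,14,2],
    [-1.9,14,1]
  ],
  "turn": [0,0,0,0,0,0,0,0,0,0],
  "grip": [1,1,1,1,1,1,1,1,1,1]
}}

```text
time_s: 61.25
position: [0.4436, -0.3027, 0.0733]
tcp_rot: [[0.672, 0.741, -0.001], [0.741, -0.672, 0.001], [-0.0, -0.002, -1.0]]
force: [0.3, 0.1, 0.8]
opening: 0.005
grasp_force: 0.5
```

Emit:
{"name": "jog_arm", "arguments": {
  "delta_pos": [
    [0,0,-0.4],
    [0,0,-0.7],
    [0,0,-0.9],
    [0,0,-1.0],
    [0,0,-1.1],
    [0,0,-1.1]
  ],
  "turn": [0,0,0,0,0,0],
  "grip": [1,1,1,1,1,1]
}}

```text
time_s: 62.0
position: [0.4443, -0.303, 0.0656]
tcp_rot: [[0.671, 0.741, 0.001], [0.741, -0.671, -0.002], [-0.001, 0.002, -1.0]]
force: [-3.9, 2.1, 16.0]
opening: 0.007
grasp_force: 8.1
```

Emit:
{"name": "jog_arm", "arguments": {
  "delta_pos": [
    [0,0,2],
    [0,0,5],
    [-3,-3.4,5],
    [-6,-6.7,5],
    [-6,-6.7,5],
    [-6,-6.7,2],
    [-6,-6.7,1.2],
    [-6,-6.7,0.7],
    [-6,-6.7,0.4],
    [-6,-6.7,0.2],
    [-6,-6.7,0.2]
  ],
  "turn": [0,0,0,0,0,0,0,0,0,0,0],
  "grip": [1,1,1,1,1,1,1,1,1,1,1]
}}

```text
time_s: 63.38
position: [0.3845, -0.3695, 0.0659]
tcp_rot: [[0.671, 0.741, 0.001], [0.741, -0.671, -0.001], [0.0, 0.001, -1.0]]
force: [-0.8, 2.2, 4.4]
opening: 0.004
grasp_force: 2.1
```

Emit:
{"name": "jog_arm", "arguments": {
  "delta_pos": [
    [0,0,2],
    [0,0,5],
    [4,0,5],
    [8,-0.2,5],
    [12,-0.4,5],
    [13.9,-0.5,5],
    [13.9,-0.5,5],
    [13.9,-0.5,2],
    [13.9,-0.5,1],
    [13.9,-0.5,0.4],
    [13.9,-0.5,0],
    [13.9,-0.5,0]
  ],
  "turn": [0,0,0,0,0,0,0,0,0,0,0,0],
  "grip": [1,1,1,1,1,1,1,1,1,1,1,1]
}}

```text
time_s: 64.88
position: [0.523, -0.3748, 0.0659]
tcp_rot: [[0.671, 0.741, 0.0], [0.741, -0.671, -0.001], [-0.0, 0.001, -1.0]]
force: [-0.9, -0.2, 3.9]
opening: 0.009
grasp_force: 1.5
```

Emit:
{"name": "jog_arm", "arguments": {
  "delta_pos": [
    [0,0,-0.1],
    [0,0,-0.1],
    [0,0,3],
    [0,0,8],
    [0,0,14],
    [-4,-3,14],
    [-8,-6,14],
    [-12,-9,14],
    [-16,-11,14],
    [-18,-12,14],
    [-18,-12,14]
  ],
  "turn": [0,0,0,0,0,0,0,0,0,0,0],
  "grip": [1,1,1,1,1,1,1,1,1,1,1]
}}

```text
time_s: 66.25
position: [0.3417, -0.4951, 0.2052]
tcp_rot: [[0.674, 0.739, 0.0], [0.739, -0.674, 0.0], [0.0, 0.0, -1.0]]
force: [-0.1, 0.1, 0.4]
opening: 0.008
grasp_force: 0.0
```

```bash
python3 - <<'E'
from h import *
w=snap('wrist','f_w'); t=snap('top','f_t'); sc=snap('scene','f_s'); s=read_state(); print(s['time_s'],s['position'].round(3))
C=np.array([.454,-.3726]); y=np.radians(47.8); u=np.array([np.cos(y),np.sin(y)]); v=np.array([-u[1],u[0]])
# clip patches (grey tabs): sample brightness along each tab's outward line for flat hypothesis in wrist image
g=w['color'].min(2)
for n,a,b in (('a',1,1),('b',-1,1),('c',-1,-1),('d',1,-1)):
    line=[proj(w,np.r_[C+a*.045*u+b*r*v,.0655]) for r in np.arange(.026,.080,.002)]
    print(n,[int(g[int(round(q[1])),int(round(q[0]))]) if 0<=q[1]<420 and 0<=q[0]<560 else -1 for q in line])
# tins in top: bright blobs
m=(t['color'].min(2)>205).astype(np.uint8); k,lab,st,ce=cv2.connectedComponentsWithStats(m)
for i in range(1,k):
    if st[i][4]>900:
        r=cv2.minAreaRect(np.argwhere(lab==i)[:,::-1].astype(np.float32)); W=np.array([atz(t,*p,.061) for p in cv2.boxPoints(r)]); print('blob',W.mean(0).round(3),np.linalg.norm(W[1]-W[0]).round(3),np.linalg.norm(W[2]-W[1]).round(3))
hsv=cv2.cvtColor(t['color'],cv2.COLOR_BGR2HSV); m=cv2.inRange(hsv,(32,120,120),(50,255,255)); k,_,st,ce=cv2.connectedComponentsWithStats(m); print('lime',[(st[i].tolist(),atz(t,*ce[i],.09).round(3).tolist()) for i in range(1,k) if st[i][4]>100])
E
```

```text
66.4 [ 0.344 -0.494  0.205]
a [-1, -1, -1, -1, -1, -1, -1, -1, -1, -1, -1, -1, -1, -1, -1, -1, -1, -1, -1, -1, -1, -1, -1, -1, -1, -1, -1, -1]
b [240, 240, 240, 124, 151, 147, 161, 163, 161, 161, 161, 160, 161, 158, 136, 158, 157, 169, 140, 89, 92, 92, 89, 82, 82, 103, 121, 117]
c [239, 240, 232, 140, 146, 145, 157, 155, 154, 153, 152, 152, 149, 145, 153, 141, 146, 153, 114, 95, 88, 87, 86, 84, 82, 80, 82, 89]
d [-1, -1, -1, -1, -1, -1, -1, -1, -1, -1, -1, -1, -1, -1, -1, -1, -1, -1, -1, -1, -1, -1, -1, -1, -1, -1, -1, -1]
blob [ 0.53  -0.077] 0.079 0.16
blob [ 0.452 -0.372] 0.116 0.153
blob [ 0.4   -0.215] 0.071 0.155
lime [([424, 88, 40, 38, 1115], [0.696, -0.6]), ([418, 220, 18, 20, 214], [0.424, -0.56]), ([491, 326, 31, 32, 731], [0.188, -0.732])]
```

Emit:
{"name": "jog_arm", "arguments": {
  "delta_pos": [
    [3.5,3.5,0],
    [7,7.5,0],
    [7,7.5,0],
    [7,7.5,0]
  ],
  "turn": [0,0,0,0],
  "grip": [1,1,1,1]
}}

```text
time_s: 66.9
position: [0.414, -0.4189, 0.2052]
tcp_rot: [[0.669, 0.743, 0.0], [0.743, -0.669, -0.001], [-0.001, 0.001, -1.0]]
force: [0.4, -0.2, 0.5]
opening: 0.002
grasp_force: 0.0
```

```bash
python3 - <<'E'
from h import *
w=snap('wrist','f_w2'); s=read_state()
C=np.array([.454,-.3726]); y=np.radians(47.8); u=np.array([np.cos(y),np.sin(y)]); v=np.array([-u[1],u[0]]); g=w['color'].min(2)
for n,a,b in (('a',1,1),('b',-1,1),('c',-1,-1),('d',1,-1)):
    line=[proj(w,np.r_[C+a*.045*u+b*r*v,.0655]) for r in np.arange(.026,.080,.002)]
    print(n,[int(g[int(round(q[1])),int(round(q[0]))]) if 0<=q[1]<420 and 0<=q[0]<560 else -1 for q in line])
c=cv2.imread('pics/f_s.png'); hsv=cv2.cvtColor(c,cv2.COLOR_BGR2HSV); m=cv2.inRange(hsv,(32,90,60),(52,255,255)); k,_,st,ce=cv2.connectedComponentsWithStats(m); f=dict(np.load('pics/f_s.npz')); print([(st[i].tolist(),atz(f,*ce[i],.088).round(3).tolist()) for i in range(1,k) if st[i][4]>100], proj(f,[.419,-.5726,.09]))
E
```

```text
a [234, 235, 226, 119, 137, 132, 145, 143, 144, 143, 143, 142, 142, 140, 125, 140, 139, 156, 133, 99, 107, 102, 94, 94, 95, 91, 89, 75]
b [228, 229, 227, 121, 127, 128, 131, 130, 130, 130, 129, 129, 129, 122, 128, 128, 127, 149, 120, 111, 120, 126, 129, 127, 128, 121, 114, 111]
c [228, 230, 199, 123, 128, 125, 132, 132, 130, 131, 130, 130, 129, 128, 129, 123, 127, 140, 127, 105, 101, 95, 90, 83, 83, 88, 88, 83]
d [231, 231, 211, 128, 138, 126, 141, 140, 139, 138, 138, 137, 136, 136, 135, 128, 133, 146, 124, 123, 120, 106, 99, 97, 98, 109, 114, 106]
[([14, 73, 59, 22, 688], [0.045, 1.168]), ([426, 268, 38, 30, 856], [0.628, -0.683]), ([316, 273, 29, 23, 450], [0.418, -0.577]), ([249, 399, 43, 21, 718], [0.174, -0.766])] [330.26614602 281.27326675]
```

All four clips show the same flat profile, the lime jar stands upright where I put it, and both tins are level. I'm handing in.

```bash
python3 -c "
from rig import *
print(hand_in())"
```

```text
the job is handed in; nothing more can be done
None
```

I handed the job in; the interface gave no verdict. The lime jar stands upright on the table. The left tin was fuller, about 300 g against 250 g on the wrist force reading. Its two biscuits are in the box. The right tin was not poured and should still hold its one biscuit. Both tins stand level, and the lid is seated with all four clips down, pressed in the order c, a, b, d.

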